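Close the finish jars and crate them

TASK

Finishing is over for the day: screw the loose cap of every amber jar fully home, on the bench and in the crate, and stand all the jars upright in the divided crate, one per cell. Close each jar before you lift it, so that nothing spills, leave the tin in its cell, and do not disturb the tools and other things lying about the bench.

Things in the scene. Friction and masses are not known exactly. Their poses are not given: they have to be found in the camera images.
- jar1: an amber glass jar with a paper label, 66 mm across, 126 mm tall, 0.36 to 0.57 kg, weight low down; round glass to z = 85 mm, then a neck, then its black screw cap, 48 mm across, z = 100 to 126 mm. Origin: centre of the underside, z up; x towards the white arrow on its shoulder. May be lifted by the cap. Starts on the bench, cap loose. None if absent.
- cap1 (a joint): the captive cap of jar1: rad unscrewed, 0 = home at its stop, 4.6 at most; clockwise from above closes it, and its white top arrow then meets the shoulder arrow. It turns on the jar's axis, neither rises nor comes off, drags 0.02 N m (less than the jar's grip on the bench: no second hand needed), stays where left; once home, the jar turns with it. None if absent.
- jar2: an amber glass jar with a paper label, 66 mm across, 126 mm tall, 0.36 to 0.57 kg, weight low down; round glass to z = 85 mm, then a neck, then its black screw cap, 48 mm across, z = 100 to 126 mm. Origin: centre of the underside, z up; x towards the white arrow on its shoulder. May be lifted by the cap. Starts on the bench, cap loose. None if absent.
- cap2 (a joint): the captive cap of jar2: rad unscrewed, 0 = home at its stop, 4.6 at most; clockwise from above closes it, and its white top arrow then meets the shoulder arrow. It turns on the jar's axis, neither rises nor comes off, drags 0.02 N m (less than the jar's grip on the bench: no second hand needed), stays where left; once home, the jar turns with it. None if absent.
- jar3: an amber glass jar with a paper label, 66 mm across, 126 mm tall, 0.36 to 0.57 kg, weight low down; round glass to z = 85 mm, then a neck, then its black screw cap, 48 mm across, z = 100 to 126 mm. Origin: centre of the underside, z up; x towards the white arrow on its shoulder. May be lifted by the cap. Starts on the bench, cap loose. None if absent.
- cap3 (a joint): the captive cap of jar3: rad unscrewed, 0 = home at its stop, 4.6 at most; clockwise from above closes it, and its white top arrow then meets the shoulder arrow. It turns on the jar's axis, neither rises nor comes off, drags 0.02 N m (less than the jar's grip on the bench: no second hand needed), stays where left; once home, the jar turns with it. None if absent.
- jar4: an amber glass jar with a paper label, 66 mm across, 126 mm tall, 0.36 to 0.57 kg, weight low down; round glass to z = 85 mm, then a neck, then its black screw cap, 48 mm across, z = 100 to 126 mm. Origin: centre of the underside, z up; x towards the white arrow on its shoulder. May be lifted by the cap. Starts on the bench, cap loose. None if absent.
- cap4 (a joint): the captive cap of jar4: rad unscrewed, 0 = home at its stop, 4.6 at most; clockwise from above closes it, and its white top arrow then meets the shoulder arrow. It turns on the jar's axis, neither rises nor comes off, drags 0.02 N m (less than the jar's grip on the bench: no second hand needed), stays where left; once home, the jar turns with it. None if absent.
- jar5: an amber glass jar with a paper label, 66 mm across, 126 mm tall, 0.36 to 0.57 kg, weight low down; round glass to z = 85 mm, then a neck, then its black screw cap, 48 mm across, z = 100 to 126 mm. Origin: centre of the underside, z up; x towards the white arrow on its shoulder. May be lifted by the cap. Starts in a cell of the crate, cap loose. None if absent.
- cap5 (a joint): the captive cap of jar5: rad unscrewed, 0 = home at its stop, 4.6 at most; clockwise from above closes it, and its white top arrow then meets the shoulder arrow. It turns on the jar's axis, neither rises nor comes off, drags 0.02 N m (less than the jar's grip on the bench: no second hand needed), stays where left; once home, the jar turns with it. None if absent.
- crate: an open plywood carrying crate, fixed on the bench, turned up to 45 degrees, 188 (x) x 278 (y) x 75 mm high, 2 by 3 cells each 82 mm square. Origin: centre of its underside; floor, walls and dividers 8 mm thick; dividers' top edge at 65 mm, outer walls' at 75 mm. Cell centres at x = -45, +45 mm and y = -90, 0, +90 mm in its frame.
- tin: a closed aluminium tin, 69 mm across, 76 mm tall, standing in one cell of the crate; it stays there. Origin: centre of the underside.
- chisel: a wood chisel with a turned handle, 210 mm long, lying on the bench among the jars, 28 mm high; origin on the bench near its middle. A bystander.
- screwdriver: a screwdriver with a red handle, about 190 mm long, lying on the bench among the jars; origin on the bench near its middle. A bystander.
- sander: a cork sanding block, 60 x 110 x 40 mm; origin: centre of the underside. A bystander.
- tape: a roll of masking tape lying flat, 104 mm across, 24 mm high; origin: centre of the underside. A bystander.
- pliers: a pair of pliers with red handles, about 170 mm long, lying; origin on the bench near its middle. A bystander.
Things that resemble listed ones, but are neither listed nor needed, are in the scene too. What is shaped like the jar3 but yellow is not meant. What is shaped like the jar4 but purple is not meant.

How it is judged:
By the outcome, as a careful person would: the job done as asked, in the order asked, and still so for the second after the job is handed in, with the robot touching nothing.
Of jar1, jar2, jar3, jar4, jar5 only 3 to 5 are there at a start; the rules pass over those that are not, and their reading is None.
At some moment in a run one of jar1, jar2, jar3, jar4 may be knocked a few centimetres aside while the robot is not near it.
It also fails if it takes over 210 s, if anything falls off the work surface, if the arm or the gripper's body presses on something with over 40 N, if the wrist force passes 120 N, or if a joint passes its speed limit or range.

ROBOT

A 6-joint arm with a two-finger parallel gripper is mounted at the origin on the work surface. World frame = base frame: x ahead of the robot, y to its left, z up, the work surface at z = 0. Lengths are in m, angles in degrees, forces in N, time in s.
With the tool pointing down it reaches from about 0.3 to 0.75 m from the base axis. Payload 8.5 kg.
Tool frame: the origin (TCP) lies at the very end of the fingers, on their centre line; the grasp point (between the pads) lies 19 mm behind it; z points along the fingers, y is the line along which they close (so a half turn about z gives the same grasp; the last joint's range is limited). The gripper opens to 85 mm and grips with 20 to 120 N. Pads are 22 mm wide; open, the fingers measure 114 mm over their backs; the gripper's body (76 mm by 85 mm) begins 54 mm behind the grasp point. The pads swing forward as they close: fully open they stand 13 mm farther back than shut.
Start: joints at [-78.169, 21.807, 74.336, -0, 83.858, -12.336], TCP at [0.225, -0.502, 0.231] pointing down, gripper open.
Joint ranges: [-178.18, 178.18], [-50.72, 133.34], [12.68, 142.11], [-81.47, 261.47], [9.98, 163.14], [-165.26, 165.26]. Speed limits (degrees/s): [136.94, 136.94, 180, 180, 180, 180].

INTERFACE

Orientations are given as a 3x3 rotation matrix whose columns are the frame's x, y, z axes.
In Python, from rig import observe, cams, ticket gives the robot as it stands.
- The arm moves only by the tool move_arm, never from a script. Its arguments are lists of equal length, an entry for each row: "jaw": the finger opening in cm, from 0 to 8.54; "dp": the shift along the tool's x, y, z in cm, a list of three; "turn": the turn, a rotation vector about the tool's x, y, z in rad, a list of three. In form: {"jaw": [jaw, ...], "dp": [[tx, ty, tz], ...], "turn": [[wx, wy, wz], ...]}. A call has 1 to 12 rows; each row shifts and turns the commanded pose from where the row before left it, along the tool's axes as they then stand; what a row does not reach is not made up. A row lasts 1/12 s, in which the tool goes at most 41.7 mm and 7.16 degrees, less where a joint would pass 70% of its speed; a pose out of reach is approached as far as the arm can. A call is refused whole if a number of a shift passes 4.17 or a number of a turn 0.125, either way. A call with a gripper value outside its range is refused whole. The fingers move at their own pace and stop on an object; "force" is the grip in N (left out, the last holds). Time passes only in rows, so rows that do not move let the fingers close. It gives the time, the measured TCP pose, the force, the opening and the grip force at its end, in the units of the state.
- observe(): the state, without advancing time (a new reading comes with each control period).
- cams.get_image(name): name is "scene" or "top" or "wrist"; returns (picture, depth): 384x512x3 uint8, red, green, blue; 384x512 float32, m along the optical axis (not along the pixel's ray), 0 where there is no reading.
- cams.calibration(name): a dict with "vertical_fov" (degrees; the focal length in pixels is half the picture's height over the tangent of half this angle, whatever the lens; pixels are square), "cx", "cy" (the principal point, pixels), "view" (4x4, takes a point from world to camera coordinates); the wrist camera has in their place "tool_from_camera" (4x4, takes a point from camera to tool coordinates, whose origin is the TCP and whose axes are the flange's). Camera axes: x right, y up, looking along -z (the intrinsics and any distortion apply to the point x, -y, -z); pixel columns grow to the right and rows downward; lengths in m; the calibration is good to about 2 mm. A picture is of the moment at which its call begins: read the wrist's pose just before it. calibration takes no time and is no camera call.
- ticket.close_job(): hands the job in; it is judged then, once.
Trained networks look in the newest picture that a camera, given by its name, has taken for a name from the list of things; names that differ only in an ending like _2 or _b are one class to them, and where a whole thing is asked for, a point or a joint stands for the part that bears it (a point fixed in the world has none). Each returns a list of dicts, best first, with "p" (0 to 1); they miss things now and then, are a little off and sometimes report something else, mostly with a low value. They report only what shows in the picture. A call takes as long as a camera call. They do not tell look-alikes from the thing itself.
- cams.spot_in(camera, query): "box" ([centre column, centre row, width, height] as shares, 0 to 1, of the picture: columns of its width, rows of its height, round what is visible of it).
- cams.outline_of(camera, query): "mask" (384x512 bool, what is visible of it) and "box" ([centre column, centre row, width, height] as shares, 0 to 1, of the picture: columns of its width, rows of its height, round what is visible of it).
- cams.mark_of(camera, query): "location" ([column, row] as shares, 0 to 1, of the picture: columns of its width, rows of its height: a listed point, or the origin of a listed thing).
The state is a dict: "time_s": time; "q": joint angles; "qvel": joint speeds; "joint_efforts": joint torques, N m; "position": TCP position; "tool_rot": TCP orientation; "ft_force": force on the tool from outside, world axes, zero at the start; "wrist_torque": the same for the moment, N m; "grip_width": finger opening in m; "gripper_force": force on a finger pad.
Only numpy, scipy, OpenCV 4.12 (cv2) and the standard library are available. Lean on these libraries where they do the work, as an engineer would, in place of code of your own. Each camera call takes 0.05 s, during which the arm holds its last target. There are 200 camera calls.

## Working session

There is one attempt and no reset: what is moved stays moved. The work goes in short steps, Python scripts to look and compute and a tool call to move; the robot and the scene stay as the last step left them, time stands still between calls to the robot, and variables do not carry over. Pictures are saved under pics/ and viewed, at most 14 in all, crops included, and the job is handed in when it is done.

Besides the shell and the picture viewer there is one more tool, called after ">>>" as a command line: name --argument value ..., lists and objects as JSON in quotes. move_arm: Moves the arm, as the interface text tells. Its arguments: {"type":"object","properties":{"jaw":{"type":"array","items":{"type":"number"}},"dp":{"type":"array","items":{"type":"array","items":{"type":"number"}}},"turn":{"type":"array","items":{"type":"array","items":{"type":"number"}}},"force":{"type":"number"}},"required":["jaw","dp","turn"]}

```bash
mkdir -p pics; ls; cat > h.py <<'E'
import numpy as np, cv2
from rig import observe, cams, ticket
def cal(name):
    c=cams.calibration(name); f=192/np.tan(np.radians(c["vertical_fov"])/2)
    if "view" in c: T=np.linalg.inv(np.array(c["view"]))
    else:
        s=observe(); W=np.eye(4); W[:3,:3]=np.array(s["tool_rot"]); W[:3,3]=s["position"]; T=W@np.array(c["tool_from_camera"])
    return c,f,T
def world(name,D):
    "HxWx3 world points from depth"
    c,f,T=cal(name); v,u=np.mgrid[0:384,0:512]
    P=np.stack([(u-c["cx"])/f*D,-(v-c["cy"])/f*D,-D],-1)
    return P@T[:3,:3].T+T[:3,3]
def proj(name,p):
    c,f,T=cal(name); q=np.linalg.inv(T)@np.r_[p,1]
    return c["cx"]+f*q[0]/-q[2], c["cy"]-f*q[1]/-q[2]
def save(n,img,s=1):
    cv2.imwrite("pics/"+n,cv2.resize(img[...,::-1],None,fx=s,fy=s,interpolation=cv2.INTER_CUBIC))
E
python3 - <<'E'
from h import *
for n in("top","scene"):
    I,D=cams.get_image(n); save(n+"0.png",I,1.5 if n=="top" else 1.2); np.savez(n+"0.npz",I=I,D=D)
    c=cams.calibration(n); print({k:(v if k!="view" else 0) for k,v in c.items()})
    P=world(n,D)
    for q in("jar1","crate","tin"):
        for r in cams.outline_of(n,q):
            m=r["mask"]; b=np.array(r["box"])*[512,384,512,384]; pts=P[m&(D>0)]
            print(n,q,round(r["p"],2),b.round(),np.median(pts,0).round(3),np.percentile(pts[:,2],98).round(3), I[m].mean(0).round())
print(observe())
E
```

```text
pics
{'vertical_fov': 45.678166491536814, 'cx': 259.7710808915469, 'cy': 190.54700187915938, 'view': 0}
top jar1 0.97 [178. 127.  26.  33.] [0.741 0.284 0.09 ] 0.13 [97. 91. 22.]
top jar1 0.88 [185. 270.  29.  25.] [0.339 0.247 0.118] 0.13 [79. 46. 88.]
top jar1 0.82 [263. 175.  18.  29.] [0.602 0.033 0.116] 0.13 [55. 45. 37.]
top jar1 0.71 [176. 230.  26.  26.] [0.443 0.269 0.114] 0.131 [57. 48. 38.]
top jar1 0.7 [199. 166.  25.  30.] [0.626 0.216 0.091] 0.13 [56. 48. 38.]
top jar1 0.64 [246. 227.  19.  27.] [0.455 0.079 0.123] 0.13 [58. 49. 42.]
top crate 0.7 [364. 203. 119. 104.] [ 0.544 -0.277  0.015] 0.077 [103. 102.  71.]
top tin 0.89 [356. 214.  30.  27.] [ 0.496 -0.229  0.083] 0.088 [115. 119. 122.]
{'vertical_fov': 52.04819403408152, 'cx': 259.4691586031965, 'cy': 196.38264172999865, 'view': 0}
scene jar1 0.88 [372. 194.  34.  44.] [0.763 0.269 0.082] 0.128 [137. 121.  14.]
scene jar1 0.82 [247. 189.  21.  43.] [0.479 0.064 0.081] 0.128 [77. 60. 42.]
scene jar1 0.82 [284. 150.  21.  37.] [0.463 0.26  0.078] 0.127 [79. 62. 43.]
scene jar1 0.76 [256. 136.  22.  38.] [0.356 0.2
[... 544 characters left out ...]
6742e+01, -1.23356136e+01]), 'qvel': array([-0.11181349, -0.07644077, -0.0417099 , -0.0243992 ,  0.0422547 ,
        0.01730074]), 'joint_efforts': array([-2.99760497e-03, -4.47916067e+01, -2.31235099e+01, -2.57099819e-04,
        1.31078232e-03,  8.96897149e-06]), 'position': array([ 0.22515398, -0.50174314,  0.23124078]), 'tool_rot': array([[ 9.12354795e-01,  4.09400446e-01, -5.69494579e-05],
       [ 4.09400449e-01, -9.12354773e-01,  2.01377666e-04],
       [ 3.04859966e-05, -2.07043013e-04, -9.99999978e-01]]), 'ft_force': array([-0.28539812,  0.53253783,  0.81631704]), 'wrist_torque': array([ 0.0020157 , -0.03408501,  0.00179615]), 'gripper_force': 0.0, 'grip_width': 0.08549664485517691}
```

View pics/top0.png

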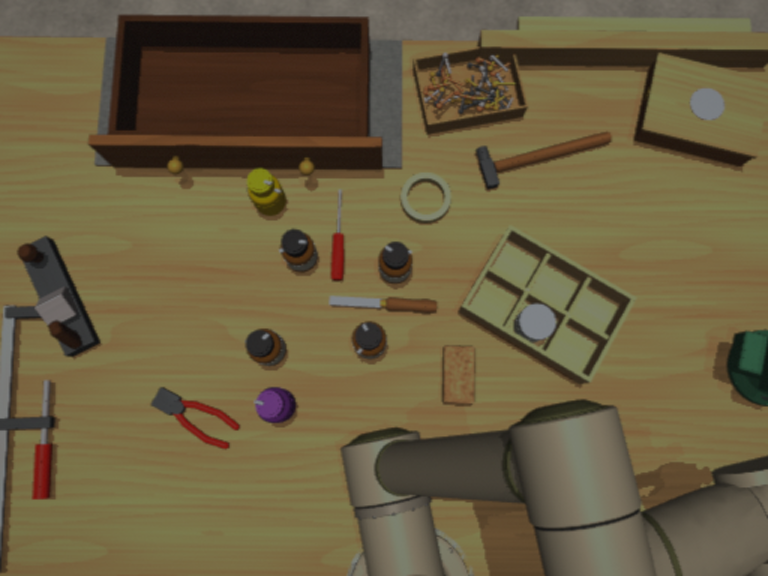

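View pics/scene0.png

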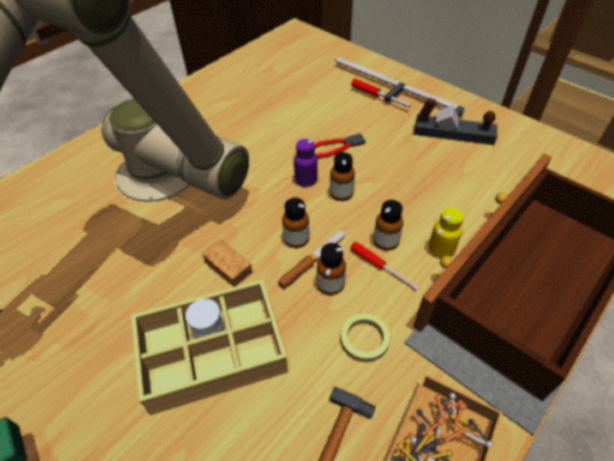

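The top picture (1.5×) shows four amber jars with black caps at (297,250), (396,262), (369,340) and (265,346). The look-alikes are the yellow one at (265,190) and the purple one at (275,405), and neither fits "amber". The crate at about (546,305) holds only the tin at (537,321), so jar5 is absent. Next I measure cap centres and the crate pose.

```bash
cat >> h.py <<'E'
def circ(xy,r=.024):
    from scipy.optimize import least_squares
    # outline of the hull vs fixed-radius circle
    h=cv2.convexHull(xy.astype(np.float32))[:,0]
    return least_squares(lambda c:np.hypot(*(h-c).T)-r,np.median(xy,0),loss="soft_l1",f_scale=.002).x
def caps(name,D,seeds):
    P=world(name,D); out=[]
    for s in seeds:
        m=(D>0)&(np.hypot(P[...,0]-s[0],P[...,1]-s[1])<.05)&(P[...,2]>.119)&(P[...,2]<.14)
        xy=P[m][:,:2]; out.append((circ(xy),m.sum(),np.median(P[m][:,2])) if m.sum()>20 else None)
    return out
def rect(name,D):
    P=world(name,D); m=(D>0)&(P[...,2]>.069)&(P[...,2]<.081)&(np.hypot(P[...,0]-.544,P[...,1]+.277)<.19)
    n,l,st,_=cv2.connectedComponentsWithStats(m.astype(np.uint8)); k=1+np.argmax(st[1:,4])
    return cv2.minAreaRect(P[l==k][:,:2].astype(np.float32)*1000)
SE=[(.618,.210),(.61,.026),(.459,.075),(.45,.263)]
E
python3 - <<'E'
from h import *
for n in("top","scene"):
    z=np.load(n+"0.npz"); D=z["D"]
    for r in caps(n,D,SE): print(n,r)
    print(rect(n,D))
z=np.load("top0.npz"); I=z["I"]
save("crop0.png",I[140:290,160:290],4.5)
print(cams.calibration("wrist"))
E
```

```text
top (array([0.63731176, 0.22183691]), np.int64(241), np.float64(0.12602416842775366))
top (array([0.61494216, 0.03320978]), np.int64(236), np.float64(0.12617287602287575))
top (array([0.46263461, 0.08042979]), np.int64(246), np.float64(0.12606305311298416))
top (array([0.4479926 , 0.27896591]), np.int64(259), np.float64(0.12600290071033737))
((536.1326293945312, -261.3006896972656), (278.2945556640625, 190.68174743652344), 59.18421936035156)
scene (array([0.63938368, 0.22009743]), np.int64(202), np.float64(0.12544095562501073))
scene (array([0.6171945 , 0.03078553]), np.int64(246), np.float64(0.1257433738721947))
scene (array([0.46546605, 0.07899191]), np.int64(194), np.float64(0.1254736862690124))
scene (array([0.44973516, 0.27705668]), np.int64(156), np.float64(0.1253191818572868))
((537.1600952148438, -262.7396240234375), (278.83074951171875, 192.7146759033203), 59.20403289794922)
{'vertical_fov': 58.1047981942549, 'cx': 256.2160590313914, 'cy': 194.63244949477127, 'tool_from_camera': array([[-4.79344152e-04,  9.63296407e-01,  2.68439568e-01,
         6.63666908e-02],
       [ 9.99999758e-01,  5.97202864e-04, -3.57396409e-04,
        -3.31483397e-04],
       [-5.04591556e-04,  2.68439331e-01, -9.63296460e-01,
        -1.42168650e-01],
       [ 0.00000000e+00,  0.00000000e+00,  0.00000000e+00,
         1.00000000e+00]])}
```

View pics/crop0.png

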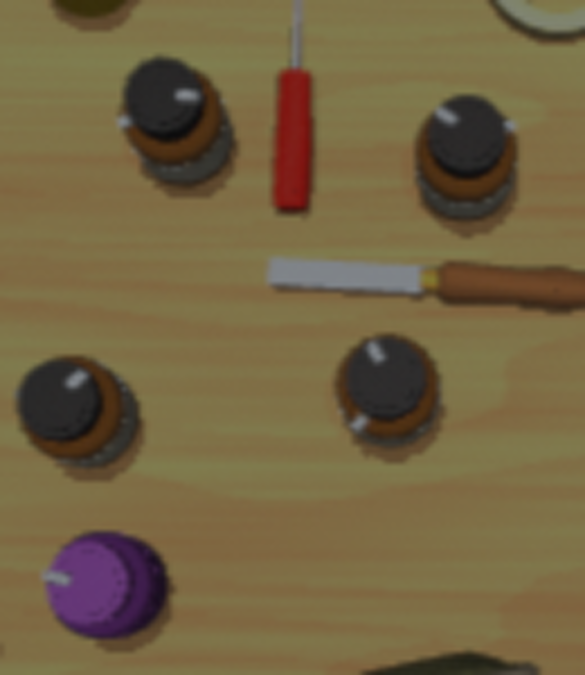

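```bash
cat >> h.py <<'E'
def polar(name,I,c,z,rs):
    g=I.min(-1).astype(float); out=[]
    for a in range(0,360,3):
        t=np.radians(a); out.append(np.mean([g[tuple(int(round(k)) for k in proj(name,[c[0]+r*np.cos(t),c[1]+r*np.sin(t),z])[::-1])] for r in rs]))
    o=np.array(out); o-=np.median(o); w=np.clip(o-.5*o.max(),0,None); A=np.radians(np.arange(0,360,3))
    k=np.argmax(o); w=w*(np.cos(A-A[k])>.8); return round(np.degrees(np.angle((w*np.exp(1j*A)).sum()))%360,1), round(o.max()), round(o.std(),1)
def report(name,I,D,seeds):
    for i,(s,r) in enumerate(zip(seeds,caps(name,D,seeds))):
        if r is None: print(i,None); continue
        a=polar(name,I,r[0],.126,[.013,.016,.019]); b=polar(name,I,r[0],.086,[.029,.031,.033])
        print(name,i,r[0].round(4),"cap",a,"shoulder",b,"theta(cw)",round((a[0]-b[0])%360))
E
python3 - <<'E'
from h import *
for n in("top","scene"):
    z=np.load(n+"0.npz"); report(n,z["I"],z["D"],SE)
E
```

```text
top 0 [0.6373 0.2218] cap (np.float64(269.5), 81, np.float64(18.9)) shoulder (np.float64(104.7), 80, np.float64(20.0)) theta(cw) 165
top 1 [0.6149 0.0332] cap (np.float64(49.7), 79, np.float64(17.6)) shoulder (np.float64(296.4), 70, np.float64(20.8)) theta(cw) 113
top 2 [0.4626 0.0804] cap (np.float64(23.4), 75, np.float64(17.3)) shoulder (np.float64(142.9), 75, np.float64(17.0)) theta(cw) 240
top 3 [0.448 0.279] cap (np.float64(315.3), 80, np.float64(18.2)) shoulder (np.float64(83.1), 26, np.float64(14.6)) theta(cw) 232Traceback (most recent call last):
  File "<stdin>", line 3, in <module>
  File "h.py", line 44, in report
    a=polar(name,I,r[0],.126,[.013,.016,.019]); b=polar(name,I,r[0],.086,[.029,.031,.033])
  File "h.py", line 38, in polar
    t=np.radians(a); out.append(np.mean([g[tuple(int(round(k)) for k in proj(name,[c[0]+r*np.cos(t),c[1]+r*np.sin(t),z])[::-1])] for r in rs]))
                                                                        ~~~~^^^^^^^^^^^^^^^^^^^^^^^^^^^^^^^^^^^^^^^^^^^^
  File "h.py", line 15, in proj
    c,f,T=cal(name); q=np.linalg.inv(T)@np.r_[p,1]
          ~~~^^^^^^
  File "h.py", line 4, in cal
    c=cams.calibration(name); f=192/np.tan(np.radians(c["vertical_fov"])/2)
ValueError: time passes only in moves, steps and waits
```

```bash
python3 - <<'E'
s=open("h.py").read()
s=s.replace('c=cams.calibration(name); f=192','c=CAL[name]; f=192').replace('def cal(name)','CAL={n:cams.calibration(n) for n in("top","scene","wrist")}\ndef cal(name)')
s+='''
def go(x,y,z,q6=None):
    s=observe(); R=np.array(s["tool_rot"]); p=np.array(s["position"]); d=R.T@(np.array([x,y,z])-p)
    q=s["q"]; yaw=np.degrees(np.arctan2(R[1,0],R[0,0]))
    print("t",round(s["time_s"],1),"p",p.round(4),"q1,q6",q[0].round(1),q[5].round(1),"yaw",yaw.round(1),"tilt",R[:2,2].round(4),"F",np.round(s["ft_force"],1),"T",np.round(s["wrist_torque"],3),"w",round(s["grip_width"],4),"gf",round(s["gripper_force"],1))
    print("dp cm",(d*100).round(2),"|d|",np.linalg.norm(d).round(3))
    q1=np.degrees(np.arctan2(y,x)); print("at target q6 w/o turn",round(q[5]+q1-q[0],1), "turn rad for wanted q6", None if q6 is None else round(np.radians(q6-(q[5]+q1-q[0])),3))
'''
open("h.py","w").write(s)
E
python3 -c "
from h import *
go(.464,.080,.231,-105)"
```

```text
t 0.4 p [ 0.2252 -0.5017  0.2312] q1,q6 -78.2 -12.3 yaw 24.2 tilt [-0.0001  0.0002] F [-0.3  0.5  0.8] T [ 0.002 -0.034  0.002] w 0.0855 gf 0.0
dp cm [ 4.561e+01 -4.330e+01  3.000e-02] |d| 0.629
at target q6 w/o turn 75.6 turn rad for wanted q6 -3.152
```

>>> move_arm --jaw '[8.5,8.5,8.5,8.5,8.5,8.5,8.5,8.5,8.5,8.5,8.5,8.5]' --dp '[[2.54,-2.41,0],[2.54,-2.41,0],[2.54,-2.41,0],[2.54,-2.41,0],[2.54,-2.41,0],[2.54,-2.41,0],[2.54,-2.41,0],[2.54,-2.41,0],[2.54,-2.41,0],[2.54,-2.41,0],[2.54,-2.41,0],[2.54,-2.41,0]]' --turn '[[0,0,0],[0,0,0],[0,0,0],[0,0,0],[0,0,0],[0,0,0],[0,0,0],[0,0,0],[0,0,0],[0,0,0],[0,0,0],[0,0,0]]' --force 40

```text
time_s: 1.4
position: [0.3851, -0.1115, 0.2315]
tool_rot: [[0.912, 0.409, 0.0], [0.409, -0.912, -0.0], [0.0, 0.001, -1.0]]
ft_force: [0.7, -0.3, 0.1]
grip_width: 0.0853
gripper_force: 0.0
```

>>> move_arm --jaw '[8.5,8.5,8.5,8.5,8.5,8.5,8.5]' --dp '[[2.54,-2.41,0],[2.54,-2.41,0],[2.54,-2.41,0],[2.54,-2.41,0],[2.54,-2.41,0],[2.54,-2.41,0],[0,0,0]]' --turn '[[0,0,0],[0,0,0],[0,0,0],[0,0,0],[0,0,0],[0,0,0],[0,0,0]]'

```text
time_s: 1.98
position: [0.4658, 0.0855, 0.2312]
tool_rot: [[0.91, 0.414, 0.001], [0.414, -0.91, 0.001], [0.001, -0.001, -1.0]]
ft_force: [-0.9, -0.1, -1.2]
grip_width: 0.0848
gripper_force: 0.0
```

>>> move_arm --jaw '[8.5,8.5,8.5,8.5,8.5,8.5,8.5,8.5,8.5,8.5,8.5,8.5]' --dp '[[0,0,0],[0,0,0],[0,0,0],[0,0,0],[0,0,0],[0,0,0],[0,0,0],[0,0,0],[0,0,0],[0,0,0],[0,0,0],[0,0,0]]' --turn '[[0,0,-0.12],[0,0,-0.12],[0,0,-0.12],[0,0,-0.12],[0,0,-0.12],[0,0,-0.12],[0,0,-0.12],[0,0,-0.12],[0,0,-0.12],[0,0,-0.12],[0,0,-0.12],[0,0,-0.12]]'

```text
time_s: 2.98
position: [0.4646, 0.0808, 0.2314]
tool_rot: [[-0.292, 0.956, -0.0], [0.956, 0.292, -0.0], [-0.0, -0.0, -1.0]]
ft_force: [0.1, -0.2, -0.6]
grip_width: 0.0853
gripper_force: 0.0
```

```bash
python3 -c "
from h import *
go(.464,.080,.231,-105)
I,D=cams.get_image('wrist'); save('w1.png',I)
P=world('wrist',D); print(caps('wrist',D,[(.464,.08)]))"
```

```text
t 3.0 p [0.4646 0.0808 0.2314] q1,q6 -4.6 -21.6 yaw 107.0 tilt [-0.     -0.0001] F [ 0.1 -0.2 -0.6] T [ 0.011 -0.008  0.006] w 0.0853 gf 0.0
dp cm [-0.06 -0.08  0.04] |d| 0.001
at target q6 w/o turn -7.2 turn rad for wanted q6 -1.707
[(array([0.462543  , 0.08140938]), np.int64(3266), np.float64(0.1263977612642742))]
```

```bash
sed -i 's/q1=np.degrees(np.arctan2(y,x)); print/q1=np.degrees(np.arctan2(y,x)-np.arcsin(.117\/np.hypot(x,y))); print/' h.py; python3 -c "
from h import *
I,D=cams.get_image('wrist'); report('wrist',I,D,[(.463,.081)])"
```

```text
wrist 0 [0.4625 0.0814] cap (np.float64(19.3), 92, np.float64(21.2)) shoulder (np.float64(145.6), 80, np.float64(18.0)) theta(cw) 234
```

>>> move_arm --jaw '[8.5,8.5,8.5,8.5,8.5,8.5,8.5,8.5,8.5,8.5,8.5,8.5]' --dp '[[0.07,-0.15,0],[0,0,0],[0,0,0],[0,0,0],[0,0,0],[0,0,0],[0,0,0],[0,0,0],[0,0,0],[0,0,0],[0,0,0],[0,0,0]]' --turn '[[0,0,-0.12],[0,0,-0.12],[0,0,-0.12],[0,0,-0.12],[0,0,-0.12],[0,0,-0.12],[0,0,-0.12],[0,0,-0.12],[0,0,-0.12],[0,0,-0.12],[0,0,-0.12],[0,0,-0.12]]'

```text
time_s: 4.08
position: [0.463, 0.0812, 0.2313]
tool_rot: [[-0.987, -0.161, 0.0], [-0.161, 0.987, -0.0], [-0.0, -0.0, -1.0]]
ft_force: [-0.3, -0.1, 0.5]
grip_width: 0.0851
gripper_force: 0.0
```

>>> move_arm --jaw '[8.5,8.5,8.5,8.5,8.5,8.5,8.5,8.5]' --dp '[[0,0,0],[0,0,0],[0,0,3],[0,0,3],[0,0,3],[0,0,3],[0,0,2],[0,0,0]]' --turn '[[0,0,-0.12],[0,0,-0.12],[0,0,0],[0,0,0],[0,0,0],[0,0,0],[0,0,0],[0,0,0]]'

```text
time_s: 4.75
position: [0.4611, 0.0813, 0.0882]
tool_rot: [[-0.923, -0.386, -0.007], [-0.386, 0.923, 0.001], [0.006, 0.003, -1.0]]
ft_force: [-1.2, 1.1, -0.6]
grip_width: 0.0854
gripper_force: 0.0
```

```bash
python3 -c "
from h import *
go(.463,.081,.090,-105)"
```

```text
t 4.8 p [0.4611 0.0813 0.0882] q1,q6 -4.5 -117.2 yaw -157.3 tilt [-0.007   0.0005] F [-1.2  1.1 -0.6] T [-0.012  0.036 -0.048] w 0.0854 gf 0.0
dp cm [-0.16 -0.1  -0.18] |d| 0.003
at target q6 w/o turn -117.2 turn rad for wanted q6 0.213
```

>>> move_arm --jaw '[4.5,4.5,4.5,4.5,4.5,4.5,4.5,4.5]' --dp '[[0,0,0],[0,0,0],[0,0,0],[0,0,0],[0,0,0],[0,0,0],[0,0,0],[0,0,0]]' --turn '[[0,0,0],[0,0,0],[0,0,0],[0,0,0],[0,0,0],[0,0,0],[0,0,0],[0,0,0]]' --force 40

```text
time_s: 5.42
position: [0.4639, 0.0812, 0.0929]
tool_rot: [[-0.921, -0.389, 0.003], [-0.389, 0.921, -0.001], [-0.003, -0.002, -1.0]]
ft_force: [-0.8, -0.6, 5.0]
grip_width: 0.0469
gripper_force: 40.4
```

```bash
python3 -c "
from h import *
go(.463,.081,.090,132)"
```

```text
t 5.4 p [0.4639 0.0812 0.0929] q1,q6 -4.5 -117.4 yaw -157.1 tilt [ 0.0034 -0.0005] F [-0.8 -0.6  5. ] T [-0.11   0.141 -0.01 ] w 0.0469 gf 40.4
dp cm [0.1  0.02 0.29] |d| 0.003
at target q6 w/o turn -117.4 turn rad for wanted q6 4.352
```

>>> move_arm --jaw '[4.5,4.5,4.5,4.5,4.5,4.5,4.5,4.5,4.5,4.5,4.5,4.5]' --dp '[[0,0,0],[0,0,0],[0,0,0],[0,0,0],[0,0,0],[0,0,0],[0,0,0],[0,0,0],[0,0,0],[0,0,0],[0,0,0],[0,0,0]]' --turn '[[0,0,0.12],[0,0,0.12],[0,0,0.12],[0,0,0.12],[0,0,0.12],[0,0,0.12],[0,0,0.12],[0,0,0.12],[0,0,0.12],[0,0,0.12],[0,0,0.12],[0,0,0.12]]'

```text
time_s: 6.42
position: [0.4639, 0.0813, 0.093]
tool_rot: [[-0.501, 0.865, 0.003], [0.865, 0.501, -0.001], [-0.002, 0.003, -1.0]]
ft_force: [0.2, -0.6, 5.1]
grip_width: 0.0469
gripper_force: 40.2
```

```bash
python3 -c "
from h import *
go(.463,.081,.090,132)"
```

```text
t 6.4 p [0.4639 0.0813 0.093 ] q1,q6 -4.5 -34.6 yaw 120.1 tilt [ 0.0035 -0.0006] F [ 0.2 -0.6  5.1] T [-0.156  0.142 -0.001] w 0.0469 gf 40.2
dp cm [ 0.02 -0.1   0.29] |d| 0.003
at target q6 w/o turn -34.5 turn rad for wanted q6 2.907
```

>>> move_arm --jaw '[4.5,4.5,4.5,4.5,4.5,4.5,4.5,4.5,4.5,4.5,4.5,4.5]' --dp '[[0,0,0],[0,0,0],[0,0,0],[0,0,0],[0,0,0],[0,0,0],[0,0,0],[0,0,0],[0,0,0],[0,0,0],[0,0,0],[0,0,0]]' --turn '[[0,0,0.12],[0,0,0.12],[0,0,0.12],[0,0,0.12],[0,0,0.12],[0,0,0.12],[0,0,0.12],[0,0,0.12],[0,0,0.12],[0,0,0.12],[0,0,0.12],[0,0,0.12]]'

```text
time_s: 7.42
position: [0.464, 0.0813, 0.093]
tool_rot: [[0.793, 0.609, 0.004], [0.609, -0.793, -0.0], [0.003, 0.003, -1.0]]
ft_force: [0.3, -0.6, 5.6]
grip_width: 0.0472
gripper_force: 40.2
```

>>> move_arm --jaw '[4.5,4.5,4.5,4.5,4.5,4.5,4.5,4.5,4.5,4.5,4.5,4.5]' --dp '[[0,0,0],[0,0,0],[0,0,0],[0,0,0],[0,0,0],[0,0,0],[0,0,0],[0,0,0],[0,0,0],[0,0,0],[0,0,0],[0,0,0]]' --turn '[[0,0,0.12],[0,0,0.12],[0,0,0.12],[0,0,0.12],[0,0,0.12],[0,0,0.12],[0,0,0.12],[0,0,0.12],[0,0,0.12],[0,0,0.12],[0,0,0.12],[0,0,0]]'

```text
time_s: 8.42
position: [0.464, 0.0812, 0.093]
tool_rot: [[0.787, -0.617, 0.004], [-0.617, -0.787, -0.001], [0.003, -0.002, -1.0]]
ft_force: [0.4, -1.6, 4.5]
grip_width: 0.0472
gripper_force: 40.2
```

```bash
python3 -c "
from h import *
go(.463,.081,.250,132)
I,D=cams.get_image('wrist'); save('w2.png',I[:,:],1.2)"
```

```text
t 8.4 p [0.464  0.0812 0.093 ] q1,q6 -4.5 123.6 yaw -38.1 tilt [ 0.0037 -0.0006] F [ 0.4 -1.6  4.5] T [-0.154  0.148 -0.022] w 0.0472 gf 40.2
dp cm [ -0.02   0.05 -15.7 ] |d| 0.157
at target q6 w/o turn 123.6 turn rad for wanted q6 0.146
```

View pics/w2.png

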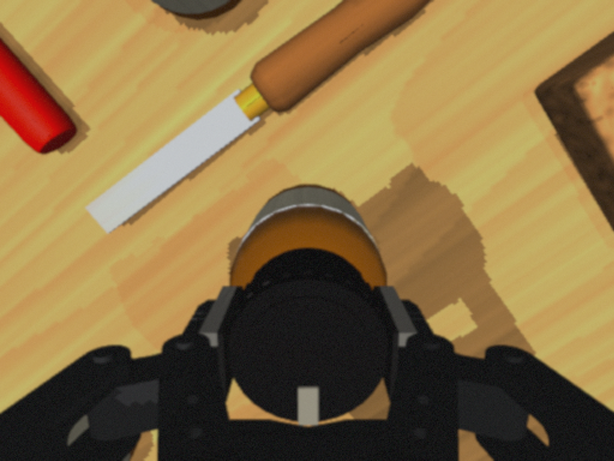

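The wrist view (1.2×) shows the cap held between the fingers at (308,345). Its arrow points down at (308,405), and the shoulder arrow is hidden on that side. I'll overtwist a little and read the torque.

>>> move_arm --jaw '[4.5,4.5,4.5]' --dp '[[0,0,0],[0,0,0],[0,0,0]]' --turn '[[0,0,0.12],[0,0,0.12],[0,0,0.06]]'

```text
time_s: 8.72
position: [0.464, 0.0813, 0.0929]
tool_rot: [[0.57, -0.822, 0.004], [-0.822, -0.57, -0.0], [0.002, -0.003, -1.0]]
ft_force: [0.1, -0.7, 5.0]
grip_width: 0.0473
gripper_force: 40.2
```

```bash
python3 -c "
from h import *
go(.463,.081,.250,132)
I,D=cams.get_image('top'); print(polar('top',I,(.464,.081),.086,[.029,.031,.033])); I,D=cams.get_image('scene'); print(polar('scene',I,(.464,.081),.086,[.029,.031,.033]))
u,v=map(int,proj('scene',[.464,.081,.09])); save('s2.png',I[v-40:v+40,u-40:u+40],6)"
```

```text
t 8.7 p [0.464  0.0813 0.0929] q1,q6 -4.5 140.8 yaw -55.3 tilt [ 0.0035 -0.0005] F [ 0.1 -0.7  5. ] T [-0.055  0.073  0.109] w 0.0473 gf 40.2
dp cm [ 1.000e-02  6.000e-02 -1.571e+01] |d| 0.157
at target q6 w/o turn 140.8 turn rad for wanted q6 -0.153
(np.float64(351.1), 27, np.float64(20.7))
(np.float64(37.5), 42, np.float64(14.0))
```

View pics/s2.png

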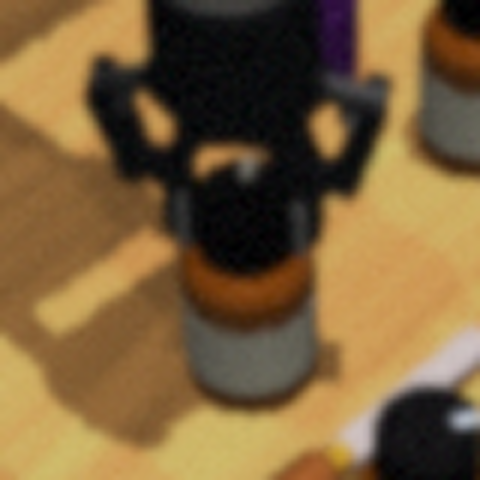

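Torque on the tool's axis rose from 0.00 to 0.11 N m after 258° of turning, so this cap is home. Next I lift and carry it.

>>> move_arm --jaw '[4.5,4.5,4.5,4.5,4.5,4.5,4.5,4.5]' --dp '[[0,0,0],[0,0,-1],[0,0,-2.5],[0,0,-3.2],[0,0,-3.5],[0,0,-3.5],[0,0,-2],[0,0,0]]' --turn '[[0,0,0],[0,0,0],[0,0,0],[0,0,0],[0,0,0],[0,0,0],[0,0,0],[0,0,0]]' --force 60

```text
time_s: 9.48
position: [0.4643, 0.0814, 0.2528]
tool_rot: [[0.575, -0.818, 0.009], [-0.818, -0.575, -0.001], [0.006, -0.007, -1.0]]
ft_force: [0.6, -0.1, -4.5]
grip_width: 0.0463
gripper_force: 63.8
```

>>> move_arm --jaw '[4.5,4.5,4.5,4.5,4.5,4.5,4.5,4.5,4.5,4.5,4.5,4.5]' --dp '[[1.23,0.91,0],[2.46,1.82,0],[3.08,2.27,0],[3.08,2.27,0],[3.08,2.27,0],[3.08,2.27,0],[3.08,2.27,0],[3.08,2.27,0],[3.08,2.27,0],[3.08,2.27,0],[2.46,1.82,0],[1.23,0.91,0]]' --turn '[[0,0,0],[0,0,0],[0,0,0],[0,0,0],[0,0,0],[0,0,0],[0,0,0],[0,0,0],[0,0,0],[0,0,0],[0,0,0],[0,0,0]]'

```text
time_s: 10.48
position: [0.4528, -0.3196, 0.246]
tool_rot: [[0.572, -0.82, -0.002], [-0.82, -0.572, 0.001], [-0.002, 0.001, -1.0]]
ft_force: [-1.2, 0.4, -5.6]
grip_width: 0.0465
gripper_force: 63.8
```

>>> move_arm --jaw '[4.5,4.5,4.5,4.5]' --dp '[[0,0,0],[0,0,0],[0,0,0],[0,0,0]]' --turn '[[0,0,0],[0,0,0],[0,0,0],[0,0,0]]'

```text
time_s: 10.82
position: [0.454, -0.315, 0.248]
tool_rot: [[0.576, -0.817, -0.001], [-0.817, -0.576, 0.001], [-0.001, -0.0, -1.0]]
ft_force: [-0.3, 1.2, -4.7]
grip_width: 0.0466
gripper_force: 63.7
```

```bash
python3 -c "
from h import *
go(.4518,-.3163,.101)
for n in('scene','top'):
    I,D=cams.get_image(n); print(rect(n,D))
    P=world(n,D); m=(D>0)&(np.hypot(P[...,0]-.452,P[...,1]+.316)<.04)&(P[...,2]>.12)&(P[...,2]<.25); print(m.sum(), [np.percentile(P[m][:,2],q).round(3) for q in(1,50,99)] if m.sum() else 0)
    for lo in(.16,.18,.20,.22):
        k=m&(P[...,2]>lo)&(P[...,2]<lo+.02); print(lo,k.sum(),P[k].mean(0).round(4) if k.sum() else 0)
I,D=cams.get_image('scene'); u,v=map(int,proj('scene',[.452,-.316,.15])); save('s3.png',I[v-70:v+70,max(0,u-90):u+90],4.2)"
```

```text
t 10.8 p [ 0.454 -0.315  0.248] q1,q6 -47.0 97.8 yaw -54.8 tilt [-0.0005  0.0009] F [-0.3  1.2 -4.7] T [-0.013  0.011 -0.03 ] w 0.0466 gf 63.7
dp cm [-1.00e-02  2.50e-01  1.47e+01] |d| 0.147
at target q6 w/o turn 97.6 turn rad for wanted q6 None
((538.05078125, -262.9703063964844), (278.3721618652344, 191.881103515625), 59.19736862182617)
933 [np.float64(0.159), np.float64(0.215), np.float64(0.248)]
0.16 154 [ 0.4796 -0.3243  0.1703]
0.18 166 [ 0.4801 -0.3234  0.1901]
0.2 194 [ 0.48   -0.3238  0.2106]
0.22 263 [ 0.4764 -0.3235  0.232 ]
((545.4778442382812, -245.6533966064453), (241.9416046142578, 190.1007537841797), 59.26021194458008)
14 [np.float64(0.155), np.float64(0.178), np.float64(0.209)]
0.16 4 [ 0.4727 -0.2893  0.1689]
0.18 5 [ 0.4747 -0.2904  0.1889]
0.2 2 [ 0.4788 -0.2943  0.2074]
0.22 0 0
```

View pics/s3.png

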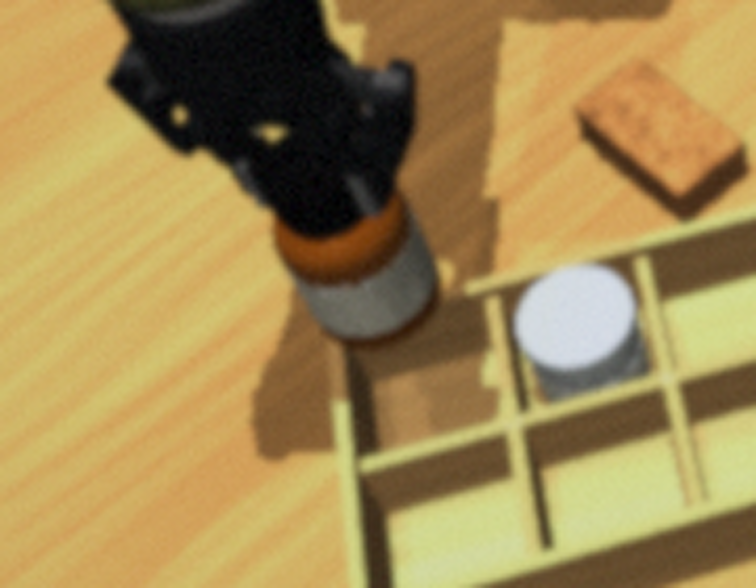

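The jar hangs upright over its free corner cell, and the tin is in the neighbouring cell at (575,315) in the crop. I lower it now.

>>> move_arm --jaw '[4.5,4.5,4.5,4.5,4.5,4.5,4.5,4.5,4.5]' --dp '[[-0.1,0.15,2],[0,0,3],[0,0,3],[0,0,3],[0,0,2],[0,0,1],[0,0,0.5],[0,0,0],[0,0,0]]' --turn '[[0,0,0],[0,0,0],[0,0,0],[0,0,0],[0,0,0],[0,0,0],[0,0,0],[0,0,0],[0,0,0]]'

```text
time_s: 11.72
position: [0.4527, -0.3168, 0.1045]
tool_rot: [[0.575, -0.818, 0.001], [-0.818, -0.575, -0.002], [0.002, -0.0, -1.0]]
ft_force: [-0.5, 0.6, -5.4]
grip_width: 0.0468
gripper_force: 63.7
```

```bash
python3 -c "
from h import *
go(.4522,-.3148,.101)"
```

```text
t 11.7 p [ 0.4527 -0.3168  0.1045] q1,q6 -47.3 97.6 yaw -54.9 tilt [ 0.0015 -0.0016] F [-0.5  0.6 -5.4] T [ 0.034 -0.058 -0.01 ] w 0.0468 gf 63.7
dp cm [-0.19 -0.08  0.35] |d| 0.004
at target q6 w/o turn 97.8 turn rad for wanted q6 None
```

>>> move_arm --jaw '[4.5,4.5,4.5,7,7,7,8.5,8.5,8.5,8.5,8.5,8.5]' --dp '[[-0.1,0,0.3],[0,0,0.05],[0,0,0],[0,0,0],[0,0,0],[0,0,0],[0,0,-2],[0,0,-3],[0,0,-3.5],[0,0,-3.5],[0,0,-3],[0,0,0]]' --turn '[[0,0,0],[0,0,0],[0,0,0],[0,0,0],[0,0,0],[0,0,0],[0,0,0],[0,0,0],[0,0,0],[0,0,-0.12],[0,0,-0.12],[0,0,-0.12]]'

```text
time_s: 12.72
position: [0.4528, -0.3168, 0.2563]
tool_rot: [[0.83, -0.558, 0.007], [-0.558, -0.83, -0.008], [0.011, 0.003, -1.0]]
ft_force: [-0.5, -0.4, 0.7]
grip_width: 0.0846
gripper_force: 0.0
```

>>> move_arm --jaw '[8.5,8.5,8.5,8.5,8.5,8.5,8.5,8.5,8.5,8.5,8.5,8.5]' --dp '[[0,0,0],[0,0,0],[0,0,0],[0,0,0],[0,0,0],[0,0,0],[0,0,0],[0,0,0],[0,0,0],[0,0,0],[0,0,0],[0,0,0]]' --turn '[[0,0,-0.12],[0,0,-0.12],[0,0,-0.12],[0,0,-0.12],[0,0,-0.12],[0,0,-0.12],[0,0,-0.12],[0,0,-0.12],[0,0,-0.12],[0,0,-0.12],[0,0,-0.12],[0,0,-0.12]]'

```text
time_s: 13.72
position: [0.4515, -0.3155, 0.2499]
tool_rot: [[0.662, 0.75, -0.0], [0.75, -0.662, 0.0], [0.0, -0.0, -1.0]]
ft_force: [-0.1, 0.9, 0.7]
grip_width: 0.085
gripper_force: 0.0
```

>>> move_arm --jaw '[8.5,8.5,8.5,8.5,8.5,8.5,8.5,8.5,8.5,8.5,8.5,8.5]' --dp '[[0,0,0],[0,0,0],[0,0,0],[0,0,0],[0,0,0],[0,0,0],[0,0,0],[0,0,0],[0,0,0],[0,0,0],[0,0,0],[0,0,0]]' --turn '[[0,0,-0.12],[0,0,-0.12],[0,0,-0.12],[0,0,-0.12],[0,0,-0.12],[0,0,-0.12],[0,0,-0.12],[0,0,-0.12],[0,0,-0.12],[0,0,-0.12],[0,0,-0.12],[0,0,0]]'

```text
time_s: 14.72
position: [0.4515, -0.3155, 0.2499]
tool_rot: [[-0.561, 0.828, -0.0], [0.828, 0.561, 0.0], [0.0, -0.0, -1.0]]
ft_force: [0.3, 0.4, -0.3]
grip_width: 0.0853
gripper_force: 0.0
```

```bash
python3 -c "
from h import *
I,D=cams.get_image('top'); save('t4.png',I[100:300,140:460],2.3)
report('top',I,D,SE)
I,D=cams.get_image('wrist'); report('wrist',I,D,[(.452,-.316)])
go(.449,.280,.25,-130)"
```

```text
top 0 [0.6376 0.2217] cap (np.float64(268.7), 81, np.float64(18.2)) shoulder (np.float64(105.3), 82, np.float64(20.0)) theta(cw) 163
top 1 [0.6145 0.033 ] cap (np.float64(48.0), 79, np.float64(17.5)) shoulder (np.float64(297.6), 71, np.float64(20.5)) theta(cw) 110
2 None
top 3 [0.4479 0.279 ] cap (np.float64(315.2), 80, np.float64(18.0)) shoulder (np.float64(84.7), 27, np.float64(14.4)) theta(cw) 230
wrist 0 [ 0.4507 -0.3163] cap (np.float64(126.9), 88, np.float64(20.6)) shoulder (np.float64(125.3), 65, np.float64(14.0)) theta(cw) 2
t 14.8 p [ 0.4515 -0.3156  0.2499] q1,q6 -47.3 -80.9 yaw 123.6 tilt [ 0. -0.] F [0.3 0.8 0.9] T [0.037 0.042 0.018] w 0.0844 gf 0.0
dp cm [ 4.972e+01  3.279e+01 -1.000e-02] |d| 0.596
at target q6 w/o turn -14.5 turn rad for wanted q6 -2.016
```

View pics/t4.png

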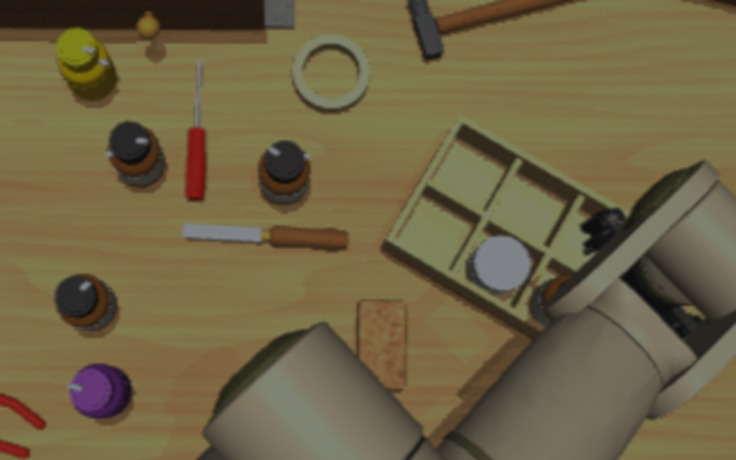

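Jar 1 stands in its cell at (553,300) in the crop, and the wrist check reads 2° between its arrows, so it is closed. The other three haven't moved. Next is jar D.

>>> move_arm --jaw '[8.5,8.5,8.5,8.5,8.5,8.5,8.5,8.5,8.5,8.5,8.5,8.5]' --dp '[[2.92,1.93,0],[2.92,1.93,0],[2.92,1.93,0],[2.92,1.93,0],[2.92,1.93,0],[2.92,1.93,0],[2.92,1.93,0],[2.92,1.93,0],[2.92,1.93,0],[2.92,1.93,0],[2.92,1.93,0],[2.92,1.93,0]]' --turn '[[0,0,0],[0,0,0],[0,0,0],[0,0,0],[0,0,0],[0,0,0],[0,0,0],[0,0,0],[0,0,0],[0,0,0],[0,0,0],[0,0,0]]'

```text
time_s: 15.82
position: [0.4482, 0.1061, 0.25]
tool_rot: [[-0.554, 0.833, 0.0], [0.833, 0.554, 0.0], [-0.0, 0.0, -1.0]]
ft_force: [1.1, 0.2, 0.8]
grip_width: 0.0852
gripper_force: 0.0
```

>>> move_arm --jaw '[8.5,8.5,8.5,8.5,8.5,8.5,8.5,8.5,8.5,8.5,8.5]' --dp '[[2.92,1.93,0],[2.92,1.93,0],[2.92,1.93,0],[2.92,1.93,0],[2.92,1.93,0],[0,0,0],[0,0,0],[0,0,0],[0,0,0],[0,0,0],[0,0,0]]' --turn '[[0,0,0],[0,0,0],[0,0,0],[0,0,0],[0,0,0],[0,0,-0.12],[0,0,-0.12],[0,0,-0.12],[0,0,-0.12],[0,0,-0.12],[0,0,0]]'

```text
time_s: 16.73
position: [0.4474, 0.2794, 0.2499]
tool_rot: [[-0.929, 0.37, 0.0], [0.37, 0.929, -0.0], [-0.0, 0.0, -1.0]]
ft_force: [0.5, 0.4, 0.4]
grip_width: 0.0848
gripper_force: 0.0
```

```bash
python3 -c "
from h import *
go(.449,.280,.09,-130)
I,D=cams.get_image('wrist'); report('wrist',I,D,[(.449,.28)])
I,D=cams.get_image('top'); print(rect('top',D))"
```

```text
t 16.7 p [0.4474 0.2794 0.2499] q1,q6 19.1 -49.2 yaw 158.3 tilt [ 0. -0.] F [0.5 0.4 0.4] T [-0.006  0.051 -0.036] w 0.0848 gf 0.0
dp cm [-0.13  0.11 15.99] |d| 0.16
at target q6 w/o turn -49.1 turn rad for wanted q6 -1.411
wrist 0 [0.4468 0.2794] cap (np.float64(314.8), 134, np.float64(31.7)) shoulder (np.float64(74.5), 115, np.float64(30.9)) theta(cw) 240
((535.8084716796875, -261.3897399902344), (278.73760986328125, 189.16392517089844), 59.1807746887207)
```

>>> move_arm --jaw '[8.5,8.5,8.5,8.5,8.5,8.5,8.5,8.5,8.5,8.5,8.5,8.5]' --dp '[[0,0,0],[0,0,0],[0,0,0],[0,0,0],[0,0,0],[0,0,0],[0,0,0],[0,0,0],[0,0,0],[0,0,0],[0,0,0],[0,0,0]]' --turn '[[0,0,-0.12],[0,0,-0.12],[0,0,-0.12],[0,0,-0.12],[0,0,-0.12],[0,0,-0.12],[0,0,-0.12],[0,0,-0.12],[0,0,-0.12],[0,0,-0.12],[0,0,-0.12],[0,0,-0.09]]'

```text
time_s: 17.83
position: [0.4474, 0.2794, 0.2498]
tool_rot: [[-0.514, -0.858, -0.0], [-0.858, 0.514, -0.0], [0.0, 0.0, -1.0]]
ft_force: [-0.4, -0.4, -1.0]
grip_width: 0.0851
gripper_force: 0.0
```

>>> move_arm --jaw '[8.5,8.5,8.5,8.5,8.5,8.5,8.5,8.5]' --dp '[[0,0,3.2],[0,0,3.2],[0,0,3.2],[0,0,3.2],[0,0,2],[0,0,1],[0,0,0],[0,0,0]]' --turn '[[0,0,0],[0,0,0],[0,0,0],[0,0,0],[0,0,0],[0,0,0],[0,0,0],[0,0,0]]'

```text
time_s: 18.5
position: [0.4475, 0.2794, 0.0919]
tool_rot: [[-0.517, -0.856, -0.0], [-0.856, 0.517, -0.0], [0.0, 0.0, -1.0]]
ft_force: [-0.6, 0.0, 0.2]
grip_width: 0.0852
gripper_force: 0.0
```

>>> move_arm --jaw '[4.5,4.5,4.5,4.5,4.5,4.5,4.5,4.5]' --dp '[[0,0,0],[0,0,0],[0,0,0],[0,0,0],[0,0,0],[0,0,0],[0,0,0],[0,0,0]]' --turn '[[0,0,0],[0,0,0],[0,0,0],[0,0,0],[0,0,0],[0,0,0],[0,0,0],[0,0,0]]' --force 40

```text
time_s: 19.17
position: [0.4482, 0.2795, 0.0928]
tool_rot: [[-0.515, -0.857, 0.002], [-0.857, 0.515, 0.001], [-0.002, -0.002, -1.0]]
ft_force: [1.5, -1.3, 6.2]
grip_width: 0.0469
gripper_force: 40.8
```

```bash
python3 -c "
from h import *
go(.448,.2797,.093,130)"
```

```text
t 19.2 p [0.4482 0.2795 0.0928] q1,q6 19.1 -129.9 yaw -121.0 tilt [0.0024 0.0005] F [ 1.5 -1.3  6.2] T [-0.204 -0.073 -0.034] w 0.0469 gf 40.8
dp cm [-0.01  0.02 -0.02] |d| 0.0
at target q6 w/o turn -129.8 turn rad for wanted q6 4.535
```

>>> move_arm --jaw '[4.5,4.5,4.5,4.5,4.5,4.5,4.5,4.5,4.5,4.5,4.5,4.5]' --dp '[[0,0,0],[0,0,0],[0,0,0],[0,0,0],[0,0,0],[0,0,0],[0,0,0],[0,0,0],[0,0,0],[0,0,0],[0,0,0],[0,0,0]]' --turn '[[0,0,0.12],[0,0,0.12],[0,0,0.12],[0,0,0.12],[0,0,0.12],[0,0,0.12],[0,0,0.12],[0,0,0.12],[0,0,0.12],[0,0,0.12],[0,0,0.12],[0,0,0.12]]'

```text
time_s: 20.17
position: [0.4484, 0.2799, 0.0927]
tool_rot: [[-0.915, 0.404, 0.003], [0.404, 0.915, 0.001], [-0.002, 0.002, -1.0]]
ft_force: [2.6, 0.8, 4.0]
grip_width: 0.0469
gripper_force: 40.8
```

>>> move_arm --jaw '[4.5,4.5,4.5,4.5,4.5,4.5,4.5,4.5,4.5,4.5,4.5,4.5]' --dp '[[0,0,0],[0,0,0],[0,0,0],[0,0,0],[0,0,0],[0,0,0],[0,0,0],[0,0,0],[0,0,0],[0,0,0],[0,0,0],[0,0,0]]' --turn '[[0,0,0.12],[0,0,0.12],[0,0,0.12],[0,0,0.12],[0,0,0.12],[0,0,0.12],[0,0,0.12],[0,0,0.12],[0,0,0.12],[0,0,0.12],[0,0,0.12],[0,0,0.12]]'

```text
time_s: 21.17
position: [0.4488, 0.2799, 0.0928]
tool_rot: [[0.281, 0.96, 0.004], [0.96, -0.281, 0.001], [0.002, 0.004, -1.0]]
ft_force: [2.6, 0.7, 3.7]
grip_width: 0.0472
gripper_force: 40.7
```

>>> move_arm --jaw '[4.5,4.5,4.5,4.5,4.5,4.5,4.5,4.5,4.5,4.5,4.5]' --dp '[[0,0,0],[0,0,0],[0,0,0],[0,0,0],[0,0,0],[0,0,0],[0,0,0],[0,0,0],[0,0,0],[0,0,0],[0,0,0]]' --turn '[[0,0,0.12],[0,0,0.12],[0,0,0.12],[0,0,0.12],[0,0,0.12],[0,0,0.12],[0,0,0.12],[0,0,0.12],[0,0,0.12],[0,0,0.12],[0,0,0]]'

```text
time_s: 22.08
position: [0.4487, 0.2795, 0.0929]
tool_rot: [[0.996, 0.085, 0.004], [0.085, -0.996, 0.001], [0.004, -0.0, -1.0]]
ft_force: [2.7, 0.9, 5.4]
grip_width: 0.047
gripper_force: 41.0
```

```bash
python3 -c "
from h import *
go(.448,.2797,.093,130)"
```

```text
t 22.1 p [0.4487 0.2795 0.0929] q1,q6 19.1 104.2 yaw 4.9 tilt [0.0036 0.0006] F [2.7 0.9 5.4] T [-0.06  -0.375 -0.033] w 0.047 gf 41.0
dp cm [-0.06 -0.02 -0.01] |d| 0.001
at target q6 w/o turn 104.3 turn rad for wanted q6 0.448
```

>>> move_arm --jaw '[4.5,4.5,4.5]' --dp '[[0,0,0],[0,0,0],[0,0,0]]' --turn '[[0,0,0.12],[0,0,0.12],[0,0,0.12]]'

```text
time_s: 22.33
position: [0.448, 0.2793, 0.0927]
tool_rot: [[0.963, -0.271, 0.002], [-0.271, -0.963, -0.0], [0.002, -0.0, -1.0]]
ft_force: [-0.2, -1.5, 6.2]
grip_width: 0.0472
gripper_force: 41.0
```

```bash
python3 -c "
from h import *
go(.5444,-.1602,.25)
I,D=cams.get_image('wrist')"
```

```text
t 22.3 p [0.448  0.2793 0.0927] q1,q6 19.1 124.8 yaw -15.7 tilt [ 0.0019 -0.0001] F [-0.2 -1.5  6.2] T [-0.475  0.026  0.142] w 0.0472 gf 41.0
dp cm [ 21.2   39.7  -15.71] |d| 0.477
at target q6 w/o turn 77.4 turn rad for wanted q6 None
```

Axis torque is 0.14 N m, so this cap is home. Lift and carry.

>>> move_arm --jaw '[4.5,4.5,4.5,4.5,4.5,4.5,4.5,4.5]' --dp '[[0,0,0],[0,0,-1],[0,0,-2.5],[0,0,-3.2],[0,0,-3.5],[0,0,-3.5],[0,0,-2],[0,0,0]]' --turn '[[0,0,0],[0,0,0],[0,0,0],[0,0,0],[0,0,0],[0,0,0],[0,0,0],[0,0,0]]' --force 60

```text
time_s: 23.05
position: [0.4483, 0.2799, 0.2526]
tool_rot: [[0.964, -0.265, 0.007], [-0.265, -0.964, 0.002], [0.006, -0.004, -1.0]]
ft_force: [0.7, -0.2, -5.0]
grip_width: 0.0466
gripper_force: 63.5
```

>>> move_arm --jaw '[4.5,4.5,4.5,4.5,4.5,4.5,4.5,4.5,4.5,4.5,4.5,4.5]' --dp '[[0.68,1.28,0],[1.37,2.56,0],[1.71,3.2,0],[1.71,3.2,0],[1.71,3.2,0],[1.71,3.2,0],[1.71,3.2,0],[1.71,3.2,0],[1.71,3.2,0],[1.71,3.2,0],[1.71,3.2,0],[1.71,3.2,0]]' --turn '[[0,0,0],[0,0,0],[0,0,0],[0,0,0],[0,0,0],[0,0,0],[0,0,0],[0,0,0],[0,0,0],[0,0,0],[0,0,0],[0,0,0]]'

```text
time_s: 24.05
position: [0.5363, -0.1184, 0.2462]
tool_rot: [[0.964, -0.265, -0.004], [-0.265, -0.964, 0.002], [-0.004, -0.001, -1.0]]
ft_force: [0.9, 0.5, -4.8]
grip_width: 0.0466
gripper_force: 63.6
```

>>> move_arm --jaw '[4.5,4.5,4.5,4.5,4.5,4.5]' --dp '[[1.37,2.56,0],[0.68,1.28,0],[0,0,0],[0,0,0],[0,0,0],[0,0,0]]' --turn '[[0,0,0],[0,0,0],[0,0,0],[0,0,0],[0,0,0],[0,0,0]]'

```text
time_s: 24.55
position: [0.5464, -0.158, 0.2484]
tool_rot: [[0.965, -0.264, -0.001], [-0.264, -0.965, 0.001], [-0.001, -0.001, -1.0]]
ft_force: [0.1, 0.2, -4.8]
grip_width: 0.0464
gripper_force: 63.5
```

```bash
python3 -c "
from h import *
go(.5444,-.1602,.101)"
```

```text
t 24.6 p [ 0.5464 -0.158   0.2484] q1,q6 -28.1 77.2 yaw -15.3 tilt [-0.001   0.0008] F [ 0.1  0.2 -4.8] T [-0.026  0.041  0.016] w 0.0464 gf 63.5
dp cm [-0.12  0.28 14.74] |d| 0.147
at target q6 w/o turn 77.0 turn rad for wanted q6 None
```

>>> move_arm --jaw '[4.5,4.5,4.5,4.5,4.5,4.5,4.5,4.5,4.5,4.5]' --dp '[[-0.12,0.28,2],[0,0,3],[0,0,3],[0,0,3],[0,0,2],[0,0,1],[0,0,0.5],[0,0,0.25],[0,0,0],[0,0,0]]' --turn '[[0,0,0],[0,0,0],[0,0,0],[0,0,0],[0,0,0],[0,0,0],[0,0,0],[0,0,0],[0,0,0],[0,0,0]]'

```text
time_s: 25.38
position: [0.5454, -0.1619, 0.1026]
tool_rot: [[0.964, -0.265, 0.002], [-0.265, -0.964, -0.001], [0.002, 0.001, -1.0]]
ft_force: [-0.6, -1.4, -4.4]
grip_width: 0.0467
gripper_force: 63.6
```

```bash
python3 -c "
from h import *
go(.5444,-.1602,.101)"
```

```text
t 25.4 p [ 0.5454 -0.1619  0.1026] q1,q6 -28.5 76.9 yaw -15.4 tilt [ 0.0021 -0.0011] F [-0.6 -1.4 -4.4] T [ 0.003 -0.01  -0.007] w 0.0467 gf 63.6
dp cm [-0.14 -0.14  0.16] |d| 0.003
at target q6 w/o turn 77.1 turn rad for wanted q6 None
```

>>> move_arm --jaw '[4.5,4.5,4.5,7,7,7,8.5,8.5,8.5,8.5,8.5,8.5]' --dp '[[-0.1,-0.1,0.15],[0,0,0.05],[0,0,0],[0,0,0],[0,0,0],[0,0,0],[0,0,-2],[0,0,-3],[0,0,-3.5],[0,0,-3.5],[0,0,-3],[0,0,0]]' --turn '[[0,0,0],[0,0,0],[0,0,0],[0,0,0],[0,0,0],[0,0,0],[0,0,0],[0,0,0],[0,0,0],[0,0,-0.12],[0,0,-0.12],[0,0,-0.12]]'

```text
time_s: 26.38
position: [0.5456, -0.1613, 0.2557]
tool_rot: [[0.995, 0.098, 0.009], [0.098, -0.995, -0.005], [0.009, 0.006, -1.0]]
ft_force: [-0.3, 0.3, 0.4]
grip_width: 0.0847
gripper_force: 0.0
```

>>> move_arm --jaw '[8.5,8.5,8.5,8.5,8.5,8.5,8.5,8.5,8.5,8.5,8.5,8.5]' --dp '[[0,0,0],[0,0,0],[0,0,0],[0,0,0],[0,0,0],[0,0,0],[0,0,0],[0,0,0],[0,0,0],[0,0,0],[0,0,0],[0,0,0]]' --turn '[[0,0,-0.12],[0,0,-0.12],[0,0,-0.12],[0,0,-0.12],[0,0,-0.12],[0,0,-0.12],[0,0,-0.12],[0,0,-0.12],[0,0,-0.12],[0,0,-0.12],[0,0,-0.12],[0,0,-0.12]]'

```text
time_s: 27.38
position: [0.5439, -0.1605, 0.2492]
tool_rot: [[0.033, 0.999, -0.001], [0.999, -0.033, 0.0], [0.0, -0.001, -1.0]]
ft_force: [-0.0, 0.3, 0.3]
grip_width: 0.0849
gripper_force: 0.0
```

>>> move_arm --jaw '[8.5,8.5,8.5,8.5,8.5,8.5,8.5,8.5,8.5,8.5,8.5]' --dp '[[0,0,0],[0,0,0],[0,0,0],[0,0,0],[0,0,0],[0,0,0],[0,0,0],[0,0,0],[0,0,0],[0,0,0],[0,0,0]]' --turn '[[0,0,-0.12],[0,0,-0.12],[0,0,-0.12],[0,0,-0.12],[0,0,-0.12],[0,0,-0.12],[0,0,-0.12],[0,0,-0.12],[0,0,-0.12],[0,0,-0.12],[0,0,0]]'

```text
time_s: 28.3
position: [0.5439, -0.1606, 0.2492]
tool_rot: [[-0.919, 0.395, -0.0], [0.395, 0.919, 0.0], [0.001, -0.0, -1.0]]
ft_force: [0.2, 0.3, 0.5]
grip_width: 0.085
gripper_force: 0.0
```

```bash
python3 -c "
from h import *
I,D=cams.get_image('top'); report('top',I,D,SE)
I,D=cams.get_image('wrist'); report('wrist',I,D,[(.545,-.162)])
go(.639,.2225,.25,-60)"
```

```text
top 0 [0.6374 0.2219] cap (np.float64(269.5), 80, np.float64(18.5)) shoulder (np.float64(104.8), 80, np.float64(19.7)) theta(cw) 165
top 1 [0.6145 0.0329] cap (np.float64(47.9), 77, np.float64(17.2)) shoulder (np.float64(297.6), 71, np.float64(20.4)) theta(cw) 110
2 None
3 None
wrist 0 [ 0.5427 -0.1602] cap (np.float64(48.1), 92, np.float64(21.9)) shoulder (np.float64(51.0), 113, np.float64(23.4)) theta(cw) 357
t 28.4 p [ 0.544  -0.1606  0.2492] q1,q6 -28.4 -94.7 yaw 156.3 tilt [-0.0003  0.0001] F [ 0.3 -0.   0. ] T [0.039 0.01  0.011] w 0.0851 gf 0.0
dp cm [ 6.7  38.89 -0.08] |d| 0.395
at target q6 w/o turn -57.1 turn rad for wanted q6 -0.051
```

Jar D reads −3° between its arrows, so it is closed and in its cell. Next is jar A.

>>> move_arm --jaw '[8.5,8.5,8.5,8.5,8.5,8.5,8.5,8.5,8.5,8.5,8.5,8.5]' --dp '[[0.61,3.54,0],[0.61,3.54,0],[0.61,3.54,0],[0.61,3.54,0],[0.61,3.54,0],[0.61,3.54,0],[0.61,3.54,0],[0.61,3.54,0],[0.61,3.54,0],[0.61,3.54,0],[0.61,3.5,0],[0,0,0]]' --turn '[[0,0,0],[0,0,0],[0,0,0],[0,0,0],[0,0,0],[0,0,0],[0,0,0],[0,0,0],[0,0,0],[0,0,0],[0,0,0],[0,0,0]]'

```text
time_s: 29.4
position: [0.6374, 0.2287, 0.2482]
tool_rot: [[-0.918, 0.397, -0.001], [0.397, 0.918, 0.001], [0.001, 0.001, -1.0]]
ft_force: [0.0, 0.6, -0.9]
grip_width: 0.0851
gripper_force: 0.0
```

>>> move_arm --jaw '[8.5,8.5,8.5]' --dp '[[0,0,0],[0,0,0],[0,0,0]]' --turn '[[0,0,0],[0,0,0],[0,0,0]]'

```text
time_s: 29.65
position: [0.6375, 0.2219, 0.2495]
tool_rot: [[-0.916, 0.401, -0.0], [0.401, 0.916, -0.0], [-0.0, -0.0, -1.0]]
ft_force: [-0.3, 0.2, -0.8]
grip_width: 0.085
gripper_force: 0.0
```

```bash
python3 -c "
from h import *
go(.639,.2225,.092,-60)
I,D=cams.get_image('wrist'); report('wrist',I,D,[(.639,.2225)])"
```

```text
t 29.6 p [0.6375 0.2219 0.2495] q1,q6 9.2 -57.2 yaw 156.4 tilt [-0.0001 -0.0002] F [-0.3  0.2 -0.8] T [ 0.002 -0.018  0.015] w 0.085 gf 0.0
dp cm [-0.11  0.12 15.75] |d| 0.157
at target q6 w/o turn -57.1 turn rad for wanted q6 -0.05
wrist 0 [0.6368 0.2223] cap (np.float64(268.6), 83, np.float64(21.8)) shoulder (np.float64(105.4), 80, np.float64(21.7)) theta(cw) 163
```

>>> move_arm --jaw '[8.5,8.5,8.5,8.5,8.5,8.5,8.5,8.5]' --dp '[[0,0.05,3.2],[0,0,3.2],[0,0,3.2],[0,0,3.2],[0,0,2],[0,0,0.9],[0,0,0],[0,0,0]]' --turn '[[0,0,0],[0,0,0],[0,0,0],[0,0,0],[0,0,0],[0,0,0],[0,0,0],[0,0,0]]'

```text
time_s: 30.37
position: [0.6384, 0.223, 0.0935]
tool_rot: [[-0.917, 0.399, 0.002], [0.399, 0.917, 0.0], [-0.001, 0.001, -1.0]]
ft_force: [0.9, -0.2, 1.0]
grip_width: 0.0849
gripper_force: 0.0
```

>>> move_arm --jaw '[4.5,4.5,4.5,4.5,4.5,4.5,4.5,4.5]' --dp '[[0,0,0],[0,0,0],[0,0,0],[0,0,0],[0,0,0],[0,0,0],[0,0,0],[0,0,0]]' --turn '[[0,0,0],[0,0,0],[0,0,0],[0,0,0],[0,0,0],[0,0,0],[0,0,0],[0,0,0]]' --force 40

```text
time_s: 31.03
position: [0.6382, 0.2233, 0.0937]
tool_rot: [[-0.917, 0.398, 0.002], [0.398, 0.917, -0.0], [-0.002, 0.001, -1.0]]
ft_force: [-1.4, -1.7, 6.9]
grip_width: 0.0465
gripper_force: 40.7
```

```bash
python3 -c "
from h import *
go(.639,.2225,.092,120)"
```

```text
t 31.0 p [0.6382 0.2233 0.0937] q1,q6 9.3 -57.2 yaw 156.5 tilt [ 0.0021 -0.0001] F [-1.4 -1.7  6.9] T [-0.279  0.189  0.02 ] w 0.0465 gf 40.7
dp cm [-0.11 -0.04  0.17] |d| 0.002
at target q6 w/o turn -57.3 turn rad for wanted q6 3.094
```

>>> move_arm --jaw '[4.5,4.5,4.5,4.5,4.5,4.5,4.5,4.5,4.5,4.5,4.5,4.5]' --dp '[[0,0,0],[0,0,0],[0,0,0],[0,0,0],[0,0,0],[0,0,0],[0,0,0],[0,0,0],[0,0,0],[0,0,0],[0,0,0],[0,0,0]]' --turn '[[0,0,0.12],[0,0,0.12],[0,0,0.12],[0,0,0.12],[0,0,0.12],[0,0,0.12],[0,0,0.12],[0,0,0.12],[0,0,0.12],[0,0,0.12],[0,0,0.12],[0,0,0.12]]'

```text
time_s: 32.03
position: [0.639, 0.2234, 0.0937]
tool_rot: [[0.281, 0.96, 0.004], [0.96, -0.281, 0.0], [0.001, 0.004, -1.0]]
ft_force: [3.0, -0.6, 4.2]
grip_width: 0.0471
gripper_force: 40.5
```

>>> move_arm --jaw '[4.5,4.5,4.5,4.5,4.5,4.5,4.5,4.5,4.5,4.5,4.5]' --dp '[[0,0,0],[0,0,0],[0,0,0],[0,0,0],[0,0,0],[0,0,0],[0,0,0],[0,0,0],[0,0,0],[0,0,0],[0,0,0]]' --turn '[[0,0,0.12],[0,0,0.12],[0,0,0.12],[0,0,0.12],[0,0,0.12],[0,0,0.12],[0,0,0.12],[0,0,0.12],[0,0,0.12],[0,0,0.12],[0,0,0.12]]'

```text
time_s: 32.95
position: [0.639, 0.223, 0.0938]
tool_rot: [[0.999, -0.034, 0.004], [-0.034, -0.999, -0.001], [0.004, 0.0, -1.0]]
ft_force: [2.6, -1.8, 4.6]
grip_width: 0.047
gripper_force: 40.6
```

>>> move_arm --jaw '[4.5,4.5,4.5]' --dp '[[0,0,0],[0,0,0],[0,0,0]]' --turn '[[0,0,0.12],[0,0,0.12],[0,0,0.12]]'

```text
time_s: 33.2
position: [0.6384, 0.2231, 0.0936]
tool_rot: [[0.923, -0.384, 0.002], [-0.384, -0.923, -0.001], [0.002, -0.0, -1.0]]
ft_force: [0.7, -2.2, 5.3]
grip_width: 0.0471
gripper_force: 40.9
```

```bash
python3 -c "
from h import *
go(.6217,-.2062,.25)"
```

```text
t 33.2 p [0.6384 0.2231 0.0936] q1,q6 9.3 121.9 yaw -22.6 tilt [ 0.0025 -0.0006] F [ 0.7 -2.2  5.3] T [-0.476  0.148  0.144] w 0.0471 gf 40.9
dp cm [ 14.98  40.28 -15.62] |d| 0.457
at target q6 w/o turn 84.0 turn rad for wanted q6 None
```

>>> move_arm --jaw '[4.5,4.5,4.5,4.5,4.5,4.5,4.5,4.5]' --dp '[[0,0,0],[0,0,-1],[0,0,-2.5],[0,0,-3.2],[0,0,-3.5],[0,0,-3.5],[0,0,-3],[0,0,0]]' --turn '[[0,0,0],[0,0,0],[0,0,0],[0,0,0],[0,0,0],[0,0,0],[0,0,0],[0,0,0]]' --force 60

```text
time_s: 33.87
position: [0.6388, 0.2239, 0.2668]
tool_rot: [[0.926, -0.378, 0.011], [-0.378, -0.926, 0.002], [0.01, -0.006, -1.0]]
ft_force: [1.6, 0.0, -2.5]
grip_width: 0.0466
gripper_force: 63.2
```

>>> move_arm --jaw '[4.5,4.5,4.5,4.5,4.5,4.5,4.5,4.5,4.5,4.5,4.5,4.5]' --dp '[[0.48,1.3,0],[0.97,2.6,0],[1.21,3.25,0],[1.21,3.25,0],[1.21,3.25,0],[1.21,3.25,0],[1.21,3.25,0],[1.21,3.25,0],[1.21,3.25,0],[1.21,3.25,0],[1.21,3.25,0],[1.21,3.25,0]]' --turn '[[0,0,0],[0,0,0],[0,0,0],[0,0,0],[0,0,0],[0,0,0],[0,0,0],[0,0,0],[0,0,0],[0,0,0],[0,0,0],[0,0,0]]'

```text
time_s: 34.87
position: [0.6241, -0.1665, 0.2574]
tool_rot: [[0.926, -0.378, -0.004], [-0.378, -0.926, 0.002], [-0.004, -0.0, -1.0]]
ft_force: [1.1, 0.2, -4.2]
grip_width: 0.0464
gripper_force: 63.1
```

>>> move_arm --jaw '[4.5,4.5,4.5,4.5,4.5,4.5]' --dp '[[0.97,2.6,0],[0.48,1.3,0],[0,0,0],[0,0,0],[0,0,0],[0,0,0]]' --turn '[[0,0,0],[0,0,0],[0,0,0],[0,0,0],[0,0,0],[0,0,0]]'

```text
time_s: 35.37
position: [0.624, -0.205, 0.259]
tool_rot: [[0.926, -0.377, -0.001], [-0.377, -0.926, 0.001], [-0.001, -0.0, -1.0]]
ft_force: [-0.2, 1.0, -3.2]
grip_width: 0.0466
gripper_force: 63.2
```

```bash
python3 -c "
from h import *
go(.6217,-.2062,.102)"
```

```text
t 35.4 p [ 0.624 -0.205  0.259] q1,q6 -28.5 83.7 yaw -22.1 tilt [-0.0007  0.0007] F [-0.2  1.  -3.2] T [0.074 0.022 0.001] w 0.0466 gf 63.2
dp cm [-0.15  0.21 15.7 ] |d| 0.157
at target q6 w/o turn 83.5 turn rad for wanted q6 None
```

>>> move_arm --jaw '[4.5,4.5,4.5,4.5,4.5,4.5,4.5,4.5,4.5,4.5]' --dp '[[-0.2,0.1,2.5],[0,0,3],[0,0,3],[0,0,3],[0,0,2.4],[0,0,1],[0,0,0.5],[0,0,0.3],[0,0,0],[0,0,0]]' --turn '[[0,0,0],[0,0,0],[0,0,0],[0,0,0],[0,0,0],[0,0,0],[0,0,0],[0,0,0],[0,0,0],[0,0,0]]'

```text
time_s: 36.2
position: [0.6224, -0.2066, 0.1039]
tool_rot: [[0.926, -0.378, 0.002], [-0.378, -0.926, -0.001], [0.003, 0.0, -1.0]]
ft_force: [-0.2, 0.1, -3.7]
grip_width: 0.0469
gripper_force: 63.3
```

```bash
python3 -c "
from h import *
go(.6217,-.2062,.102)"
```

```text
t 36.2 p [ 0.6224 -0.2066  0.1039] q1,q6 -28.7 83.5 yaw -22.2 tilt [ 0.0023 -0.0012] F [-0.2  0.1 -3.7] T [-0.003 -0.044  0.008] w 0.0469 gf 63.3
dp cm [-0.08 -0.01  0.19] |d| 0.002
at target q6 w/o turn 83.6 turn rad for wanted q6 None
```

>>> move_arm --jaw '[4.5,4.5,4.5,7,7,7,8.5,8.5,8.5,8.5,8.5,8.5]' --dp '[[-0.05,0,0.18],[0,0,0.05],[0,0,0],[0,0,0],[0,0,0],[0,0,0],[0,0,-2],[0,0,-3],[0,0,-3.5],[0,0,-3.5],[0,0,-3],[0,0,0]]' --turn '[[0,0,0],[0,0,0],[0,0,0],[0,0,0],[0,0,0],[0,0,0],[0,0,0],[0,0,0],[0,0,0],[0,0,-0.12],[0,0,-0.12],[0,0,-0.12]]'

```text
time_s: 37.2
position: [0.6226, -0.207, 0.2572]
tool_rot: [[1.0, -0.022, 0.01], [-0.022, -1.0, -0.006], [0.01, 0.005, -1.0]]
ft_force: [0.1, -0.8, 0.5]
grip_width: 0.0848
gripper_force: 0.0
```

>>> move_arm --jaw '[8.5,8.5,8.5,8.5,8.5,8.5,8.5,8.5,8.5,8.5,8.5,8.5]' --dp '[[0,0,0],[0,0,0],[0,0,0],[0,0,0],[0,0,0],[0,0,0],[0,0,0],[0,0,0],[0,0,0],[0,0,0],[0,0,0],[0,0,0]]' --turn '[[0,0,-0.12],[0,0,-0.12],[0,0,-0.12],[0,0,-0.12],[0,0,-0.12],[0,0,-0.12],[0,0,-0.12],[0,0,-0.12],[0,0,-0.12],[0,0,-0.12],[0,0,-0.12],[0,0,-0.12]]'

```text
time_s: 38.2
position: [0.6212, -0.2064, 0.2498]
tool_rot: [[0.153, 0.988, -0.001], [0.988, -0.153, 0.0], [0.0, -0.001, -1.0]]
ft_force: [0.3, -0.3, 0.9]
grip_width: 0.0851
gripper_force: 0.0
```

>>> move_arm --jaw '[8.5,8.5,8.5]' --dp '[[0,0,0],[0,0,0],[0,0,0]]' --turn '[[0,0,-0.12],[0,0,0],[0,0,0]]'

```text
time_s: 38.45
position: [0.6212, -0.2063, 0.2499]
tool_rot: [[0.043, 0.999, -0.0], [0.999, -0.043, 0.0], [0.0, -0.0, -1.0]]
ft_force: [0.2, -0.0, -1.0]
grip_width: 0.085
gripper_force: 0.0
```

```bash
python3 -c "
from h import *
I,D=cams.get_image('top'); report('top',I,D,SE)
I,D=cams.get_image('wrist'); report('wrist',I,D,[(.622,-.2066)])
go(.616,.034,.25,-5)"
```

```text
0 None
top 1 [0.6145 0.0327] cap (np.float64(48.5), 77, np.float64(17.3)) shoulder (np.float64(297.8), 73, np.float64(20.2)) theta(cw) 111
2 None
3 None
wrist 0 [ 0.6206 -0.2055] cap (np.float64(87.0), 96, np.float64(21.8)) shoulder (np.float64(85.9), 78, np.float64(16.9)) theta(cw) 1
t 38.5 p [ 0.6213 -0.2064  0.25  ] q1,q6 -28.7 -26.3 yaw 87.6 tilt [-0.0002  0.0001] F [ 1.3  0.3 -0.3] T [-0.012 -0.031  0.014] w 0.0851 gf 0.0
dp cm [23.99 -1.54 -0.  ] |d| 0.24
at target q6 w/o turn -5.3 turn rad for wanted q6 0.006
```

Jar A reads 1° between its arrows, so it is closed and seated. Last is jar B.

>>> move_arm --jaw '[8.5,8.5,8.5,8.5,8.5,8.5,8.5,8.5,8.5,8.5,8.5]' --dp '[[3,-0.19,0],[3,-0.19,0],[3,-0.19,0],[3,-0.19,0],[3,-0.19,0],[3,-0.19,0],[3,-0.19,0],[3,-0.19,0],[0,0,0],[0,0,0],[0,0,0]]' --turn '[[0,0,0],[0,0,0],[0,0,0],[0,0,0],[0,0,0],[0,0,0],[0,0,0],[0,0,0],[0,0,0],[0,0,0],[0,0,0]]'

```text
time_s: 39.47
position: [0.6155, 0.0336, 0.25]
tool_rot: [[0.04, 0.999, -0.0], [0.999, -0.04, -0.0], [-0.0, -0.0, -1.0]]
ft_force: [-0.8, -0.5, -0.2]
grip_width: 0.0852
gripper_force: 0.0
```

```bash
python3 -c "
from h import *
go(.616,.034,.0925,-5)
I,D=cams.get_image('wrist'); report('wrist',I,D,[(.616,.034)])"
```

```text
t 39.5 p [0.6155 0.0336 0.25  ] q1,q6 -7.9 -5.5 yaw 87.7 tilt [-0.0001 -0.0003] F [-0.8 -0.5 -0.2] T [-0.016  0.052  0.039] w 0.0852 gf 0.0
dp cm [ 0.05  0.05 15.75] |d| 0.157
at target q6 w/o turn -5.5 turn rad for wanted q6 0.008
wrist 0 [0.6148 0.0325] cap (np.float64(53.4), 140, np.float64(31.5)) shoulder (np.float64(342.1), 33, np.float64(11.6)) theta(cw) 71
```

>>> move_arm --jaw '[8.5,8.5,8.5,8.5,8.5,8.5,8.5,8.5]' --dp '[[0,0,3.2],[0,0,3.2],[0,0,3.2],[0,0,3.2],[0,0,2],[0,0,0.9],[0,0,0],[0,0,0]]' --turn '[[0,0,0],[0,0,0],[0,0,0],[0,0,0],[0,0,0],[0,0,0],[0,0,0],[0,0,0]]'

```text
time_s: 40.18
position: [0.6161, 0.0333, 0.0939]
tool_rot: [[0.04, 0.999, 0.001], [0.999, -0.04, -0.0], [-0.0, 0.001, -1.0]]
ft_force: [-0.3, -0.4, 0.3]
grip_width: 0.0854
gripper_force: 0.0
```

>>> move_arm --jaw '[4.5,4.5,4.5,4.5,4.5,4.5,4.5,4.5]' --dp '[[0,0,0],[0,0,0],[0,0,0],[0,0,0],[0,0,0],[0,0,0],[0,0,0],[0,0,0]]' --turn '[[0,0,0],[0,0,0],[0,0,0],[0,0,0],[0,0,0],[0,0,0],[0,0,0],[0,0,0]]' --force 40

```text
time_s: 40.85
position: [0.6161, 0.034, 0.0943]
tool_rot: [[0.039, 0.999, 0.003], [0.999, -0.039, -0.0], [-0.0, 0.003, -1.0]]
ft_force: [0.1, 0.7, 7.2]
grip_width: 0.0471
gripper_force: 40.7
```

```bash
python3 -c "
from h import *
go(.616,.034,.0925,125)"
```

```text
t 40.9 p [0.6161 0.034  0.0943] q1,q6 -7.8 -5.6 yaw 87.8 tilt [ 0.0025 -0.0004] F [0.1 0.7 7.2] T [-0.043  0.114 -0.009] w 0.0471 gf 40.7
dp cm [-0.   -0.01  0.18] |d| 0.002
at target q6 w/o turn -5.5 turn rad for wanted q6 2.278
```

>>> move_arm --jaw '[4.5,4.5,4.5,4.5,4.5,4.5,4.5,4.5,4.5,4.5,4.5,4.5]' --dp '[[0,0,0],[0,0,0],[0,0,0],[0,0,0],[0,0,0],[0,0,0],[0,0,0],[0,0,0],[0,0,0],[0,0,0],[0,0,0],[0,0,0]]' --turn '[[0,0,0.12],[0,0,0.12],[0,0,0.12],[0,0,0.12],[0,0,0.12],[0,0,0.12],[0,0,0.12],[0,0,0.12],[0,0,0.12],[0,0,0.12],[0,0,0.12],[0,0,0.12]]'

```text
time_s: 41.85
position: [0.6168, 0.0335, 0.0945]
tool_rot: [[0.996, 0.086, 0.004], [0.086, -0.996, -0.002], [0.004, 0.002, -1.0]]
ft_force: [1.6, -3.4, 6.3]
grip_width: 0.0472
gripper_force: 40.7
```

```bash
python3 -c "
from h import *
go(.616,.034,.0925,125)"
```

```text
t 41.9 p [0.6168 0.0335 0.0945] q1,q6 -7.8 77.3 yaw 4.9 tilt [ 0.0041 -0.0015] F [ 1.6 -3.4  6.3] T [-0.587 -0.328  0.058] w 0.0472 gf 40.7
dp cm [-0.07 -0.06  0.2 ] |d| 0.002
at target q6 w/o turn 77.3 turn rad for wanted q6 0.832
```

>>> move_arm --jaw '[4.5,4.5,4.5,4.5,4.5,4.5,4.5]' --dp '[[0,0,0],[0,0,0],[0,0,0],[0,0,0],[0,0,0],[0,0,0],[0,0,0]]' --turn '[[0,0,0.12],[0,0,0.12],[0,0,0.12],[0,0,0.12],[0,0,0.12],[0,0,0.12],[0,0,0.12]]'

```text
time_s: 42.43
position: [0.6161, 0.0337, 0.0943]
tool_rot: [[0.729, -0.685, 0.002], [-0.685, -0.729, -0.001], [0.002, -0.001, -1.0]]
ft_force: [-0.2, -0.5, 5.9]
grip_width: 0.0471
gripper_force: 41.0
```

```bash
python3 -c "
from h import *
go(.5296,-.3608,.26)"
```

```text
t 42.4 p [0.6161 0.0337 0.0943] q1,q6 -7.8 125.4 yaw -43.2 tilt [ 0.0024 -0.0007] F [-0.2 -0.5  5.9] T [-0.067  0.029  0.126] w 0.0471 gf 41.0
dp cm [ 20.74  34.66 -16.56] |d| 0.437
at target q6 w/o turn 88.4 turn rad for wanted q6 None
```

>>> move_arm --jaw '[4.5,4.5,4.5,4.5,4.5,4.5,4.5,4.5]' --dp '[[0,0,0],[0,0,-1],[0,0,-2.5],[0,0,-3.5],[0,0,-3.5],[0,0,-3.5],[0,0,-3.2],[0,0,0]]' --turn '[[0,0,0],[0,0,0],[0,0,0],[0,0,0],[0,0,0],[0,0,0],[0,0,0],[0,0,0]]' --force 60

```text
time_s: 43.1
position: [0.6168, 0.0341, 0.2722]
tool_rot: [[0.733, -0.68, 0.011], [-0.68, -0.733, -0.001], [0.009, -0.006, -1.0]]
ft_force: [1.7, -0.7, -2.7]
grip_width: 0.0463
gripper_force: 63.3
```

>>> move_arm --jaw '[4.5,4.5,4.5,4.5,4.5,4.5,4.5,4.5,4.5,4.5,4.5,4.5]' --dp '[[0.67,1.12,0],[1.34,2.24,0],[1.67,2.8,0],[1.67,2.8,0],[1.67,2.8,0],[1.67,2.8,0],[1.67,2.8,0],[1.67,2.8,0],[1.67,2.8,0],[1.67,2.8,0],[1.67,2.8,0],[1.67,2.8,0]]' --turn '[[0,0,0],[0,0,0],[0,0,0],[0,0,0],[0,0,0],[0,0,0],[0,0,0],[0,0,0],[0,0,0],[0,0,0],[0,0,0],[0,0,0]]'

```text
time_s: 44.1
position: [0.5377, -0.3245, 0.2628]
tool_rot: [[0.733, -0.68, -0.003], [-0.68, -0.733, 0.003], [-0.005, 0.0, -1.0]]
ft_force: [0.0, 0.6, -4.5]
grip_width: 0.0464
gripper_force: 63.0
```

>>> move_arm --jaw '[4.5,4.5,4.5,4.5,4.5,4.5]' --dp '[[1.34,2.24,0],[0.67,1.12,0],[0,0,0],[0,0,0],[0,0,0],[0,0,0]]' --turn '[[0,0,0],[0,0,0],[0,0,0],[0,0,0],[0,0,0],[0,0,0]]'

```text
time_s: 44.6
position: [0.5313, -0.3601, 0.2647]
tool_rot: [[0.734, -0.679, -0.001], [-0.679, -0.734, 0.001], [-0.001, -0.0, -1.0]]
ft_force: [0.7, -0.1, -5.0]
grip_width: 0.0465
gripper_force: 63.0
```

```bash
python3 -c "
from h import *
go(.5296,-.3608,.103)"
```

```text
t 44.6 p [ 0.5313 -0.3601  0.2647] q1,q6 -44.7 88.1 yaw -42.8 tilt [-0.0006  0.0009] F [ 0.7 -0.1 -5. ] T [ 0.002 -0.008 -0.001] w 0.0465 gf 63.0
dp cm [-0.06  0.17 16.17] |d| 0.162
at target q6 w/o turn 88.0 turn rad for wanted q6 None
```

>>> move_arm --jaw '[4.5,4.5,4.5,4.5,4.5,4.5,4.5,4.5,4.5,4.5]' --dp '[[-0.15,0,2.5],[0,0,3],[0,0,3],[0,0,3],[0,0,2.8],[0,0,1],[0,0,0.5],[0,0,0.3],[0,0,0],[0,0,0]]' --turn '[[0,0,0],[0,0,0],[0,0,0],[0,0,0],[0,0,0],[0,0,0],[0,0,0],[0,0,0],[0,0,0],[0,0,0]]'

```text
time_s: 45.43
position: [0.5306, -0.3607, 0.1057]
tool_rot: [[0.733, -0.68, 0.002], [-0.68, -0.733, -0.002], [0.003, 0.0, -1.0]]
ft_force: [1.2, -0.4, -3.4]
grip_width: 0.0464
gripper_force: 63.1
```

```bash
python3 -c "
from h import *
go(.5296,-.3608,.1025)"
```

```text
t 45.4 p [ 0.5306 -0.3607  0.1057] q1,q6 -44.8 88.1 yaw -42.9 tilt [ 0.002 -0.002] F [ 1.2 -0.4 -3.4] T [ 0.014  0.017 -0.015] w 0.0464 gf 63.1
dp cm [-0.07  0.08  0.32] |d| 0.003
at target q6 w/o turn 88.1 turn rad for wanted q6 None
```

>>> move_arm --jaw '[4.5,4.5,4.5,7,7,7,8.5,8.5,8.5,8.5,8.5,8.5]' --dp '[[-0.05,0,0.3],[0,0,0.05],[0,0,0],[0,0,0],[0,0,0],[0,0,0],[0,0,-2],[0,0,-3],[0,0,-3.5],[0,0,-3.5],[0,0,-3],[0,0,-2]]' --turn '[[0,0,0],[0,0,0],[0,0,0],[0,0,0],[0,0,0],[0,0,0],[0,0,0],[0,0,0],[0,0,0],[0,0,0],[0,0,0],[0,0,0]]'

```text
time_s: 46.43
position: [0.5298, -0.3601, 0.2741]
tool_rot: [[0.733, -0.68, 0.003], [-0.68, -0.733, -0.003], [0.004, 0.0, -1.0]]
ft_force: [0.4, 0.2, -0.3]
grip_width: 0.0851
gripper_force: 0.0
```

>>> move_arm --jaw '[8.5,8.5,8.5]' --dp '[[0,0,0],[0,0,0],[0,0,0]]' --turn '[[0,0,0],[0,0,0],[0,0,0]]'

```text
time_s: 46.68
position: [0.5294, -0.3597, 0.2692]
tool_rot: [[0.733, -0.68, -0.002], [-0.68, -0.733, 0.002], [-0.002, -0.0, -1.0]]
ft_force: [1.0, 0.2, -1.2]
grip_width: 0.0848
gripper_force: 0.0
```

```bash
python3 -c "
from h import *
I,D=cams.get_image('wrist'); report('wrist',I,D,[(.5306,-.361)])
go(.35,.2,.35)"
```

```text
wrist 0 [ 0.5285 -0.3614] cap (np.float64(279.3), 119, np.float64(26.6)) shoulder (np.float64(280.2), 132, np.float64(24.6)) theta(cw) 359
t 46.7 p [ 0.5293 -0.3597  0.2688] q1,q6 -44.8 88.1 yaw -42.9 tilt [-0.0022  0.0022] F [-0.   0.3 -0.4] T [ 0.047 -0.036  0.077] w 0.0853 gf 0.0
dp cm [-51.24 -28.82  -7.96] |d| 0.593
at target q6 w/o turn 145.7 turn rad for wanted q6 None
```

All closed. I'll back the arm away to clear the top view for a final check.

>>> move_arm --jaw '[8.5,8.5,8.5,8.5,8.5,8.5,8.5,8.5,8.5,8.5,8.5,8.5]' --dp '[[0,0,-3],[0,0,-3],[-3,-1.7,0],[-3,-1.7,0],[-3,-1.7,0],[-3,-1.7,0],[-3,-1.7,0],[-3,-1.7,0],[-3,-1.7,0],[-3,-1.7,0],[-3,-1.7,0],[-3,-1.7,0]]' --turn '[[0,0,0],[0,0,0],[0,0,0],[0,0,0],[0,0,0],[0,0,0],[0,0,0],[0,0,0],[0,0,0],[0,0,0],[0,0,0],[0,0,0]]'

```text
time_s: 47.73
position: [0.4243, -0.0298, 0.3294]
tool_rot: [[0.733, -0.681, -0.002], [-0.681, -0.733, 0.001], [-0.002, 0.001, -1.0]]
ft_force: [0.8, 0.9, -0.2]
grip_width: 0.085
gripper_force: 0.0
```

>>> move_arm --jaw '[8.5,8.5,8.5,8.5,8.5]' --dp '[[-3,-1.7,0],[-3,-1.7,0],[0,0,0],[0,0,0],[0,0,0]]' --turn '[[0,0,0],[0,0,0],[0,0,0],[0,0,0],[0,0,0]]'

```text
time_s: 48.15
position: [0.4047, 0.0342, 0.3299]
tool_rot: [[0.733, -0.68, -0.001], [-0.68, -0.733, 0.0], [-0.001, 0.001, -1.0]]
ft_force: [-0.3, -0.1, 0.0]
grip_width: 0.0849
gripper_force: 0.0
```

```bash
python3 -c "
from h import *
I,D=cams.get_image('top'); save('t9.png',I,1.5)"
```

```text
(no output)
```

View pics/t9.png

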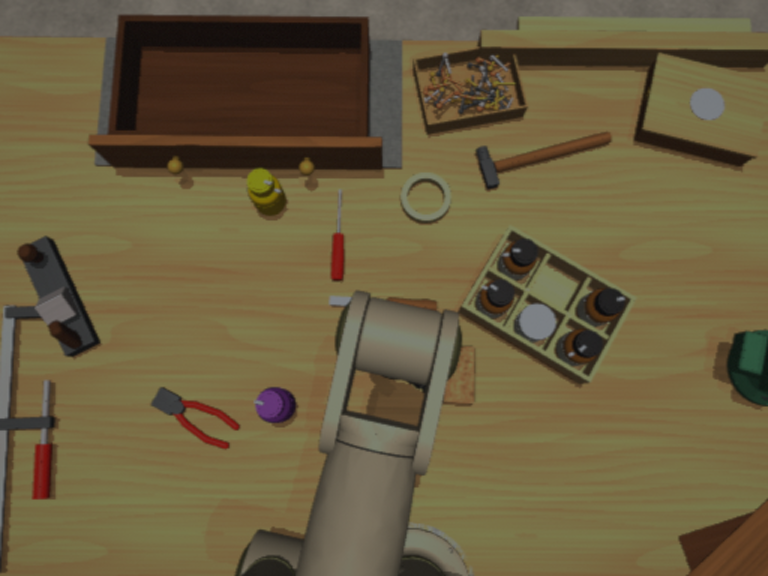

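The four jars stand in the corner cells at (519,256), (495,298), (605,303) and (584,346). The tin is still at (537,321) and everything visible on the bench is where it was.

```bash
python3 -c "
from h import *
print(ticket.close_job())"
```

```text
the job is handed in; nothing more can be done
None
```

All four amber jars present were screwed home and stood upright in the crate, one per cell. The tin stayed in its cell, jar5 was absent, and the job was handed in at about 48 s of the 210 s allowed.

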